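# Pack the rubber stamp set into its case and fasten it

### The job

Pack away the stamping set: stand every rubber stamp that is lying on the counter in a pocket of the wooden case, rubber face down and handle up, and put the ink pad, felt up, in its recess with its tin lid on. Then shut the case's lid completely and fold both hasps down flat against the front; leave the other things on the counter as they are.

Things in the scene. Friction and masses are not known exactly. Their poses are not given: they have to be found in the camera images.
- case: low wooden stamp case, fixed, 144 deep (x) x 300 wide (y) x 34 high, walls 8; origin: centre of its underside; x points to its rear, y left, z up; its front faces the robot. Along the front four stamp pockets, behind them a flush deck 34 high with the ink pad's recess in the middle and two fixed ink bottles each side (30 wide, tops 56 above the counter, 78 and 118 off the middle)
- pocket0 (a point): centre of the floor of pocket 0 (leftmost), 8 mm above the counter, axes as the case. 48 x 48 mm, pitch 70; blocks between pockets 18 mm high; in front (the case's wall) and behind (a 6 mm rib) 26 mm high. Any stamp may go in any pocket
- pocket1 (a point): centre of the floor of pocket 1 (second from the left), 8 mm above the counter, axes as the case. 48 x 48 mm, pitch 70; blocks between pockets 18 mm high; in front (the case's wall) and behind (a 6 mm rib) 26 mm high. Any stamp may go in any pocket
- pocket2 (a point): centre of the floor of pocket 2 (third from the left), 8 mm above the counter, axes as the case. 48 x 48 mm, pitch 70; blocks between pockets 18 mm high; in front (the case's wall) and behind (a 6 mm rib) 26 mm high. Any stamp may go in any pocket
- pocket3 (a point): centre of the floor of pocket 3 (rightmost), 8 mm above the counter, axes as the case. 48 x 48 mm, pitch 70; blocks between pockets 18 mm high; in front (the case's wall) and behind (a 6 mm rib) 26 mm high. Any stamp may go in any pocket
- recess (a point): centre of the floor of the ink pad's recess, 30 mm above the counter, axes as the case. The recess is 74 (x) x 60 (y) mm and 4 mm deep in the flush deck
- pad: ink pad in a steel tin: base 68 (x) x 54 (y) x 16 mm and on it a raised felt 58 x 44 x 7 mm. Origin at the centre of the underside, z up through the felt. 0.12 kg. Lies felt up on the counter at the start
- pad_lid: lift-off steel lid of the ink pad, 68 (x) x 54 (y) x 12 mm, hollow 62 x 48 x 9 mm from below; goes over the felt with 2 mm play each side, its rim then on the tin base (16 mm above the pad's origin), outsides flush. Origin: centre of the rim plane (underside), z up. 0.05 kg. Lies rim down at the start
- case_lid (a joint): angle of the case's deep glazed lid (rad): 0 shut, 1.9 fully open, leaning back. Hinge line: top edge of the case's rear wall (72 mm behind the case's origin, 34 up), along the case's y. Stiff: stays where left, about 5 N at the knob. Lid 144 x 300 x 69 mm, clear pane on top; the shut case is 103 high
- lid_knob (a point): centre of the brass ball knob, 22 mm, in the middle of the lid's front, 30 mm out on a 10 mm stem. With the lid shut it is 174 mm before and 33 mm above the hinge line and points to the robot, 67 mm above the counter; with the lid open it points up. Axes turn with the lid; shut, as the case
- hasp_left (a joint): angle of the left brass hasp (rad), a plate 46 mm long, 28 wide, 3 thick hinged on the lid's front, 90 mm left of the middle: 0 = folded down flat against the case's front, 1.57 = sticking straight out from the lid's front, 2.2 = highest; stiff, stays where left, about 1 N. With the lid shut its hinge line, along the case's y, is 58 mm above the counter, 74.5 mm before the case's origin
- hasp_right (a joint): angle of the right brass hasp (rad), a plate 46 mm long, 28 wide, 3 thick hinged on the lid's front, 90 mm right of the middle: 0 = folded down flat against the case's front, 1.57 = sticking straight out from the lid's front, 2.2 = highest; stiff, stays where left, about 1 N. With the lid shut its hinge line, along the case's y, is 58 mm above the counter, 74.5 mm before the case's origin
- mug_a: bystander: white mug, 80 mm wide, 85 high; origin at the centre of its underside
- mug_b: bystander: pink mug, 86 mm wide, 75 high; origin at the centre of its underside
- glue: bystander: cream glue bottle, 48 mm wide, 100 high; origin at the centre of its underside
- jar: bystander: green glass jar, 64 mm wide, 70 high; origin at the centre of its underside
- books: bystander: stack of three books, 150 x 110 x 66 mm; origin at the centre of its underside
- pen_cup: bystander: wooden pen cup, 72 mm wide, pens up to 170 mm; origin at the centre of its underside
- ruler: bystander: flat steel ruler, 180 x 26 x 4 mm; origin at the centre of its underside
- stamp0: rubber stamp, 86 mm long: square wood mount 42 x 42 x 18 mm with a black rubber face, and a round dark handle, 28 mm thick, domed end, on the middle of its back. Origin: centre of the rubber face; z runs along the handle to its end, x and y along the mount's sides. Starts lying on its side, handle drooping 7 degrees, its end to the right. 0.09 kg. None at the start: absent
- stamp1: rubber stamp, 86 mm long: square wood mount 42 x 42 x 18 mm with a black rubber face, and a round dark handle, 28 mm thick, domed end, on the middle of its back. Origin: centre of the rubber face; z runs along the handle to its end, x and y along the mount's sides. Starts lying on its side, handle drooping 7 degrees, its end to the right. 0.09 kg. None at the start: absent
- stamp2: rubber stamp, 86 mm long: square wood mount 42 x 42 x 18 mm with a black rubber face, and a round dark handle, 28 mm thick, domed end, on the middle of its back. Origin: centre of the rubber face; z runs along the handle to its end, x and y along the mount's sides. Starts lying on its side, handle drooping 7 degrees, its end to the right. 0.09 kg. None at the start: absent
- stamp3: rubber stamp, 86 mm long: square wood mount 42 x 42 x 18 mm with a black rubber face, and a round dark handle, 28 mm thick, domed end, on the middle of its back. Origin: centre of the rubber face; z runs along the handle to its end, x and y along the mount's sides. Starts lying on its side, handle drooping 7 degrees, its end to the right. 0.09 kg. None at the start: absent
Things that resemble listed ones, but are neither listed nor needed, are in the scene too. Leave any red or turquoise look-alike of the pad_lid alone.

How it is judged:
By the outcome, as a careful person would: the job done as asked, in the order asked, and still so for the second after the job is handed in, with the robot touching nothing.
Of stamp0, stamp1, stamp2, stamp3 only 2 to 4 are there at a start; the rules pass over those that are not, and their reading is None.
At some moment in a run one of stamp0, stamp1, stamp2, stamp3, pad, pad_lid may be knocked a few centimetres aside while the robot is not near it.
Once in a run the grip may slacken for a moment while it holds something.
It also fails if it takes over 210 s, if anything falls off the work surface, if the arm or the gripper's body presses on something with over 40 N, if the wrist force passes 120 N, or if a joint passes its speed limit or range.

### The arm

A 6-joint arm with a two-finger parallel gripper is mounted at the origin on the work surface. World frame = base frame: x ahead of the robot, y to its left, z up, the work surface at z = 0. Lengths are in m, angles in rad, forces in N, time in s.
With the tool pointing down it reaches from about 0.35 to 0.975 m from the base axis. Payload 4.9 kg.
Tool frame: the origin (TCP) lies at the very end of the fingers, on their centre line; the grasp point (between the pads) lies 19 mm behind it; z points along the fingers, y is the line along which they close (so a half turn about z gives the same grasp; the last joint's range is limited). The gripper opens to 85 mm and grips with 20 to 120 N. Pads are 22 mm wide; open, the fingers measure 114 mm over their backs; the gripper's body (76 mm by 85 mm) begins 54 mm behind the grasp point. The pads swing forward as they close: fully open they stand 13 mm farther back than shut.
Start: joints at [1.207, 0.053, 1.613, -0, 1.476, -0.119], TCP at [0.151, 0.606, 0.231] pointing down, gripper open.
Joint ranges: [-3.01, 3.01], [-1.01, 2.22], [0.06, 2.58], [-1.02, 4.17], [0.09, 2.62], [-3.14, 3.14]. Speed limits (rad/s): [2.57, 2.57, 3.14, 3.14, 3.14, 3.14].

### API

Orientations are given as a unit quaternion [w, x, y, z].
In Python, from plant import manip gives the robot as it stands.
- The arm moves only by the tool send_rows, never from a script. Its argument "increments" is a list of rows, each an object of numbers: "claw": the closure, from -1 (fully open) to 1 (shut); "dx", "dy", "dz": the shift along the tool's x, y, z in units of 0.5 m (1.0 is 0.5 m); "yaw": the turn about the tool's z in units of 1.5 rad (1.0 is 1.5 rad). A call has 1 to 20 rows; each row is the pose to reach, as a shift and turn from the pose commanded when the call began, along the tool's axes at that moment; what a row does not reach only later rows make up. A row lasts 1/8 s, in which the tool goes at most 62.5 mm and 10.7 degrees, less where a joint would pass 70% of its speed; a pose out of reach is approached as far as the arm can. A call with a number of a shift or a turn outside -1 to 1 is refused whole. A call with a gripper value outside its range is refused whole. The fingers move at their own pace and stop on an object; the grip force is fixed at half the most. Time passes only in rows, so rows that repeat a pose let the fingers close. It gives the time, the measured TCP pose, the force, the opening and the grip force at its end, in the units of the state.
- manip.state(): the state, without advancing time (a new reading comes with each control period).
- manip.grab_frame(name): name is "scene" or "top" or "wrist"; returns the picture (400x640x3 uint8, red, green, blue); there is no depth.
- manip.camera_params(name): a dict with "camera_matrix" (3x3 intrinsics, pixels), "extrinsics" (4x4, takes a point from world to camera coordinates); the wrist camera has in their place "tool_from_camera" (4x4, takes a point from camera to tool coordinates, whose origin is the TCP and whose axes are the flange's). Camera axes: x right, y down, z forward; pixel columns grow to the right and rows downward; lengths in m; the calibration is good to about 2 mm. A picture is of the moment at which its call begins: read the wrist's pose just before it. camera_params takes no time and is no camera call.
- manip.job_done(): hands the job in; it is judged then, once.
The state is a dict: "time": time; "joint_pos": joint angles; "joint_vel": joint speeds; "joint_efforts": joint torques, N m; "tool_pos": TCP position; "tool_rot": TCP orientation; "contact_force": force on the tool from outside, world axes, zero at the start; "ft_torque": the same for the moment, N m; "gripper_width": opening from 0.0 (shut) to 1.0 (fully open); "grasp_force": force on a finger pad.
Only numpy, scipy, OpenCV 4.12 (cv2) and the standard library are available. Lean on these libraries where they do the work, as an engineer would, in place of code of your own. Each camera call takes 0.05 s, during which the arm holds its last target. There are 200 camera calls.

## Working session

There is one attempt and no reset: what is moved stays moved. The work goes in short steps, Python scripts to look and compute and a tool call to move; the robot and the scene stay as the last step left them, time stands still between calls to the robot, and variables do not carry over. Pictures are saved under pics/ and viewed, at most 14 in all, crops included, and the job is handed in when it is done.

Besides the shell and the picture viewer there is one more tool, called as a command line: name --argument value ..., lists and objects as JSON in quotes. send_rows: Moves the arm, as the interface text tells. Shifts and turns lie within -1 to 1; 1 stands for 0.5 m of shift or 1.5 rad of turn. Its arguments: {"type":"object","properties":{"increments":{"type":"array","items":{"type":"object","properties":{"claw":{"type":"number"},"dx":{"type":"number"},"dy":{"type":"number"},"dz":{"type":"number"},"yaw":{"type":"number"}}}}},"required":["increments"]}

```bash
ls; mkdir -p pics
python3 - <<'E'
from plant import manip
import cv2, numpy as np
for n in ("top","scene"):
    im=manip.grab_frame(n); cv2.imwrite(f"pics/{n}0.png",im[:,:,::-1])
    p=manip.camera_params(n); print(n,np.round(p["camera_matrix"],1).tolist(),np.round(p["extrinsics"],4).tolist())
print(np.round(manip.camera_params("wrist")["tool_from_camera"],4).tolist(),manip.camera_params("wrist")["camera_matrix"])
s=manip.state(); print(s)
E
```

```text
pics
top [[489.2, 0.0, 317.2], [0.0, 489.2, 196.7], [0.0, 0.0, 1.0]] [[-0.0055, -0.9998, -0.0199, 0.0577], [-0.9907, 0.0081, -0.1356, 0.5612], [0.1357, 0.0189, -0.9906, 1.4094], [0.0, 0.0, 0.0, 1.0]]
scene [[492.4, 0.0, 314.8], [0.0, 492.4, 201.9], [0.0, 0.0, 1.0]] [[-0.7659, 0.6429, -0.0082, 0.4024], [0.4235, 0.4947, -0.7589, -0.2146], [-0.4838, -0.5847, -0.6512, 1.7906], [0.0, 0.0, 0.0, 1.0]]
[[0.0001, -0.9639, -0.2664, 0.0678], [1.0, 0.0001, 0.0, -0.0003], [0.0, -0.2664, 0.9639, -0.143], [0.0, 0.0, 0.0, 1.0]] [[301.24843341   0.         319.2109645 ]
 [  0.         301.24843341 196.28916301]
 [  0.           0.           1.        ]]
{'time': 0.1, 'joint_pos': array([ 1.20696385e+00,  5.33225823e-02,  1.61416273e+00,  4.85480172e-05,
        1.47601846e+00, -1.18990240e-01]), 'joint_vel': array([-0.00112697, -0.0014005 , -0.0014953 , -0.00030964, -0.00088397,
        0.00022979]), 'joint_efforts': array([ 1.59211877e-04, -3.94903779e+01, -3.71363568e+01, -2.05703009e-05,
        3.91373673e-03, -7.89636687e-06]), 'tool_pos': array([0.15127832, 0.60582834, 0.23016268]), 'tool_rot': array([-2.51911465e-04,  1.22117811e-01,  9.92515152e-01, -9.22075193e-04]), 'contact_force': array([-0.88761702, -0.02210123, -0.43554397]), 'ft_torque': array([ 0.00575844,  0.0176857 , -0.05200729]), 'grasp_force': 0.0, 'gripper_width': 1.0002694396945626}
```

View pics/top0.png

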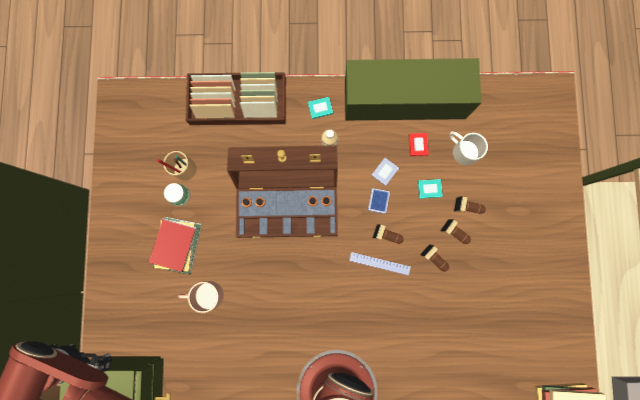

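View pics/scene0.png

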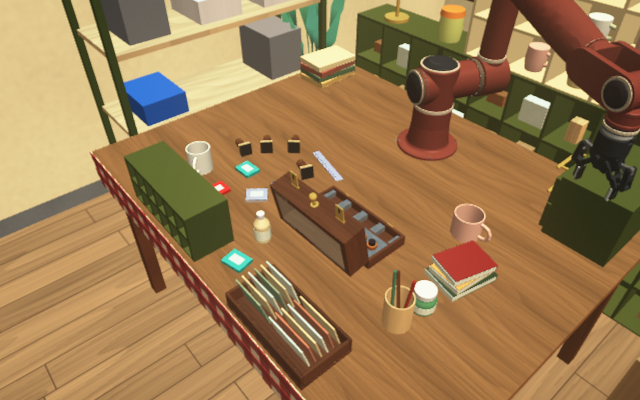

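Candidates, by top-view pixel:
- **Pad:** blue felt at (379,200).
- **Lid:** steel at (386,171). Its look-alikes are red (419,144) and turquoise (430,188) and (320,107).
- **Stamps:** (388,234), (469,206), (456,232) and (435,258).

I'll check these in one close crop.

```bash
cat > h.py <<'E'
from plant import manip
import cv2, numpy as np
from scipy.spatial.transform import Rotation as R
def pose(s=None):
    s=s or manip.state(); q=s["tool_rot"]; T=np.eye(4); T[:3,:3]=R.from_quat(q,scalar_first=True).as_matrix(); T[:3,3]=s["tool_pos"]; return T
def snap(n,fn=None):
    T=pose(); im=manip.grab_frame(n); p=manip.camera_params(n)
    W=T@p["tool_from_camera"] if n=="wrist" else np.linalg.inv(p["extrinsics"])
    if fn: cv2.imwrite("pics/"+fn,im[:,:,::-1])
    return im,np.array(p["camera_matrix"]),W
def ray(px,K,W,z):
    px=np.atleast_2d(np.array(px,float)); d=np.c_[px,np.ones(len(px))]@np.linalg.inv(K).T@W[:3,:3].T; o=W[:3,3]
    return o+d*((z-o[2])/d[:,2])[:,None]
def proj(P,K,W):
    P=np.atleast_2d(P); c=(P-W[:3,3])@W[:3,:3]; u=c@K.T; return u[:,:2]/u[:,2:]
def yaw0(T=None):  # world angle of the tool's x axis
    T=pose() if T is None else T; return np.arctan2(T[1,0],T[0,0])
def go(p,ang=None):  # units for a move to p with tool-y line mod pi; ang = wanted world angle of tool x
    T=pose(); d=T[:3,:3].T@(np.array(p)-T[:3,3])/0.5
    y=0 if ang is None else ((-(ang-yaw0(T))+np.pi/2)%np.pi-np.pi/2)/1.5   # tool z is down
    print("dx %.4f dy %.4f dz %.4f yaw %.4f"%(*d,y))
def stat():
    s=manip.state(); print("t %.2f"%s["time"],np.round(s["tool_pos"],4),"ang %.3f"%yaw0(),"F",np.round(s["contact_force"],1),"w %.3f g %.1f j6 %.2f"%(s["gripper_width"],s["grasp_force"],s["joint_pos"][5]))
E
python3 - <<'E'
from h import *
im,K,W=snap("top")
cv2.imwrite("pics/c0.png",cv2.resize(im[130:280,350:500,::-1],None,fx=4,fy=4,interpolation=cv2.INTER_CUBIC))
for n,u,z in [("padfelt",(379,200),.023),("lid",(386,171),.012),("s",(388,234),.02),("s",(469,206),.02),("s",(456,232),.02),("s",(435,258),.02),("caseFL",(237,237),.034),("caseFR",(337,237),.034),("caseRR",(337,190),.034),("knob",(282,154),.188)]:
    print(n,np.round(ray(u,K,W,z),3))
stat()
E
```

```text
padfelt [[ 0.552 -0.13   0.023]]
lid [[ 0.642 -0.155  0.012]]
s [[ 0.451 -0.155  0.02 ]]
s [[ 0.533 -0.397  0.02 ]]
s [[ 0.456 -0.355  0.02 ]]
s [[ 0.38  -0.291  0.02 ]]
caseFL [[0.444 0.291 0.034]]
caseFR [[ 0.442 -0.004  0.034]]
caseRR [[ 0.582 -0.005  0.034]]
knob [[0.658 0.145 0.188]]
t 0.15 [0.1513 0.6059 0.2303] ang 2.897 F [0.  0.2 0.8] w 0.998 g 0.0 j6 -0.12
```

View pics/c0.png

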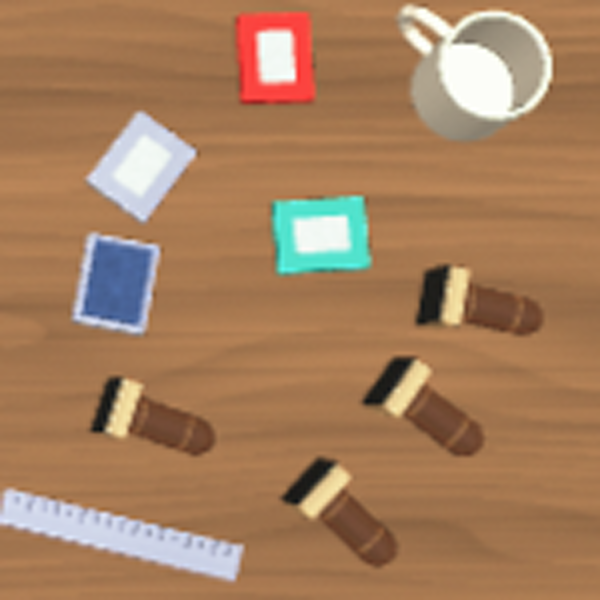

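The crop confirms four stamps: crop pixels (155,415), (480,300), (425,405) and (340,510). The blue felt pad is at (118,283) and the grey steel lid at (142,165), both as chosen. The red and turquoise lids stay where they are. Next I'll move over the case for a wrist view.

send_rows --increments '[{"dx":-0.35,"dy":-0.17,"dz":-0.1,"claw":-1},{"dx":-0.7,"dy":-0.34,"dz":-0.1,"claw":-1},{"dx":-0.7,"dy":-0.34,"dz":-0.1,"claw":-1},{"dx":-0.7,"dy":-0.34,"dz":-0.1,"claw":-1},{"dx":-0.7,"dy":-0.34,"dz":-0.1,"claw":-1},{"dx":-0.7,"dy":-0.34,"dz":-0.1,"claw":-1},{"dx":-0.7,"dy":-0.34,"dz":-0.1,"claw":-1},{"dx":-0.7,"dy":-0.34,"dz":-0.1,"claw":-1},{"dx":-0.74,"dy":-0.77,"dz":-0.1,"yaw":-0.163,"claw":-1},{"dx":-0.74,"dy":-0.77,"dz":-0.1,"yaw":-0.163,"claw":-1},{"dx":-0.74,"dy":-0.77,"dz":-0.1,"yaw":-0.163,"claw":-1},{"dx":-0.74,"dy":-0.77,"dz":-0.1,"yaw":-0.163,"claw":-1},{"dx":-0.74,"dy":-0.77,"dz":-0.1,"yaw":-0.163,"claw":-1},{"dx":-0.74,"dy":-0.77,"dz":-0.1,"yaw":-0.163,"claw":-1}]'

```text
invalid input
```

Run:
```python
from h import *
stat(); im,K,W=snap("wrist","w_case.png"); np.savez("w_case.npz",im=im,K=K,W=W)
go([0.43,-0.26,0.2],np.pi)
```

```text
t 0.15 [0.1513 0.6059 0.2303] ang 2.897 F [0.  0.2 0.8] w 0.998 g 0.0 j6 -0.12
dx -0.9605 dy -1.5452 dz 0.0629 yaw -0.1632
```

View pics/w_case.png

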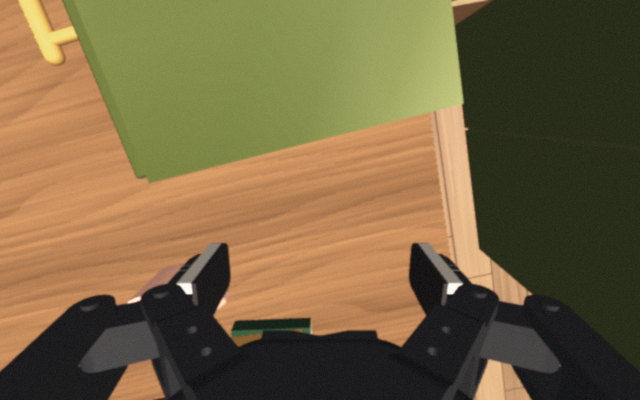

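The move was refused, so the arm is still at its start. This picture shows only the gripper, at the bottom, and the room. The view looks along tool +x. I'll resend with every key given.

send_rows --increments '[{"dx":-0.7,"dy":-0.34,"dz":-0.14,"yaw":0,"claw":-1},{"dx":-0.7,"dy":-0.34,"dz":-0.14,"yaw":0,"claw":-1},{"dx":-0.7,"dy":-0.34,"dz":-0.14,"yaw":0,"claw":-1},{"dx":-0.7,"dy":-0.34,"dz":-0.14,"yaw":0,"claw":-1},{"dx":-0.7,"dy":-0.34,"dz":-0.14,"yaw":0,"claw":-1},{"dx":-0.7,"dy":-0.34,"dz":-0.14,"yaw":0,"claw":-1},{"dx":-0.7,"dy":-0.34,"dz":-0.14,"yaw":0,"claw":-1},{"dx":-0.99,"dy":-0.7,"dz":-0.14,"yaw":-0.163,"claw":-1},{"dx":-0.99,"dy":-0.7,"dz":-0.14,"yaw":-0.163,"claw":-1},{"dx":-0.99,"dy":-0.7,"dz":-0.14,"yaw":-0.163,"claw":-1},{"dx":-0.99,"dy":-0.7,"dz":-0.14,"yaw":-0.163,"claw":-1},{"dx":-0.99,"dy":-0.7,"dz":-0.14,"yaw":-0.163,"claw":-1},{"dx":-0.99,"dy":-0.7,"dz":-0.14,"yaw":-0.163,"claw":-1}]'

```text
time: 1.82
tool_pos: [0.5464, 0.1477, 0.3009]
tool_rot: [-0.0, -0.0, 1.0, 0.0]
contact_force: [-0.3, -0.5, -0.0]
gripper_width: 0.998
grasp_force: 0.0
```

Run:
```python
from h import *
stat(); im,K,W=snap("wrist","w_case1.png"); np.savez("w_case.npz",im=im,K=K,W=W)
go([0.5,-0.26,0.2],np.pi)
```

```text
t 1.82 [0.5464 0.1477 0.3009] ang -3.141 F [-0.3 -0.5 -0. ] w 0.998 g 0.0 j6 -1.44
dx 0.0935 dy -0.8161 dz 0.2017 yaw 0.0009
```

View pics/w_case1.png

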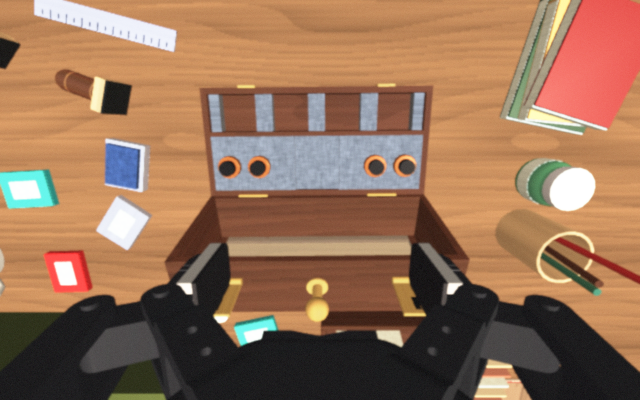

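The wrist view shows:
- The case front edge runs from (203,89) to (432,87), with the deck's rear edge at row 195.
- The knob is at (317,308), with the hasps at (229,298) and (408,295).
- The pad is at (127,165), the steel lid at (124,222) and one stamp at (95,90).

Next I'll measure the case and move over the stamps.

Run:
```python
from h import *
d=np.load("w_case.npz"); im,K,W=d["im"],d["K"],d["W"]
for n,u,z in [("front",[(203,89),(432,87)],.026),("rear",[(209,196),(424,194)],.034),("blocks",[(255,113),(272,113),(308,112),(325,112),(360,111),(377,111)],.018),("bottles",[(229,168),(258,168),(376,166),(405,166)],.056)]:
    print(n,np.round(ray(u,K,W,z)[:,:2],4).tolist())
hsv=cv2.cvtColor(im,cv2.COLOR_RGB2HSV)
m=cv2.inRange(hsv,(105,100,50),(125,255,220)); 
for c in cv2.findContours(m,0,2)[0]:
    if cv2.contourArea(c)>200:
        b=cv2.boxPoints(cv2.minAreaRect(c)); p=ray(b,K,W,.023)[:,:2]; print("felt",np.round(p,4).tolist(),p.mean(0))
# grey deck and brass
m=cv2.inRange(hsv,(100,10,90),(120,110,220)); m[:, :200]=0; m[:,435:]=0; m[200:]=0
for c in cv2.findContours(m,0,2)[0]:
    if cv2.contourArea(c)>150: print("grey",cv2.boundingRect(c))
```

```text
front [[0.4481, -0.0046], [0.4454, 0.2952]]
rear [[0.5913, -0.0078], [0.5882, 0.2953]]
blocks [[0.4783, 0.0602], [0.4783, 0.0833], [0.477, 0.1324], [0.477, 0.1555], [0.4756, 0.2032], [0.4756, 0.2263]]
bottles [[0.5474, 0.0302], [0.5474, 0.068], [0.5447, 0.2215], [0.5447, 0.2592]]
felt [[0.5791, -0.161], [0.5195, -0.147], [0.5216, -0.1022], [0.5814, -0.1146]] [ 0.55040072 -0.1312083 ]
grey (211, 136, 211, 54)
grey (209, 95, 13, 37)
grey (360, 94, 18, 36)
grey (309, 94, 15, 37)
grey (255, 94, 18, 37)
grey (411, 93, 13, 37)
```

send_rows --increments '[{"dx":0.0,"dy":-0.8,"dz":0.0,"yaw":0,"claw":-1},{"dx":0.0,"dy":-0.8,"dz":0.0,"yaw":0,"claw":-1},{"dx":0.0,"dy":-0.8,"dz":0.1,"yaw":0,"claw":-1},{"dx":0.0,"dy":-0.8,"dz":0.2,"yaw":0,"claw":-1},{"dx":0.0,"dy":-0.8,"dz":0.2,"yaw":0,"claw":-1},{"dx":0.0,"dy":-0.8,"dz":0.2,"yaw":0,"claw":-1},{"dx":0.0,"dy":-0.8,"dz":0.2,"yaw":0,"claw":-1},{"dx":0.0,"dy":-0.8,"dz":0.2,"yaw":0,"claw":-1},{"dx":0.0,"dy":-0.8,"dz":0.2,"yaw":0,"claw":-1}]'

```text
time: 3.0
tool_pos: [0.5474, -0.2516, 0.2017]
tool_rot: [0.0, -0.001, 1.0, 0.0]
contact_force: [0.7, 0.6, -0.7]
gripper_width: 0.999
grasp_force: 0.0
```

Run:
```python
from h import *
stat(); im,K,W=snap("wrist","w_st1.png"); np.savez("w_st.npz",im=im,K=K,W=W)
```

```text
t 3.00 [ 0.5474 -0.2516  0.2017] ang -3.140 F [ 0.7  0.6 -0.7] w 0.999 g 0.0 j6 -2.13
```

View pics/w_st1.png

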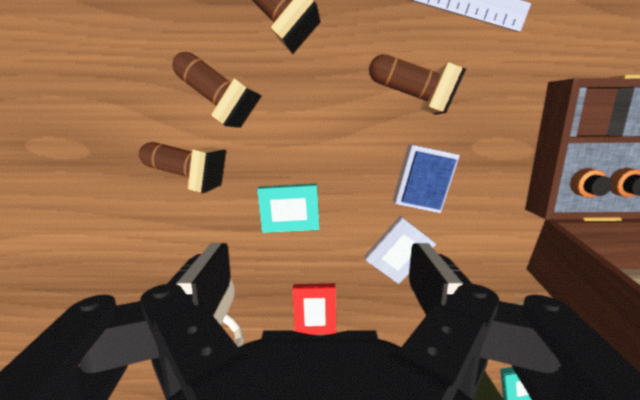

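Four stamps are visible: (420,82), (215,90), (185,165) and (285,15), the last one cut off. The pad is at (428,180) and the lid at (400,250). The case centre comes out near (0.518, 0.144) with yaw about 0.009. Next come the handle axes.

```bash
cat >> h.py <<'E'
def stamps(im,K,W,dbg=None):
    hsv=cv2.cvtColor(im,cv2.COLOR_RGB2HSV)
    cream=cv2.inRange(hsv,(18,50,150),(30,170,255)); out=[]
    dark=cv2.inRange(hsv,(0,60,30),(14,255,125)); dark=cv2.morphologyEx(dark,cv2.MORPH_CLOSE,np.ones((5,5)))
    lab=cv2.connectedComponentsWithStats(dark)
    for c in cv2.findContours(cream,0,2)[0]:
        if cv2.contourArea(c)<120: continue
        m=cv2.minAreaRect(c)[0]
        best=None
        for i in range(1,lab[0]):
            a=lab[2][i,4]
            if 250<a<8000 and np.hypot(*(lab[3][i]-m))<np.sqrt(a)*2:
                if best is None or np.hypot(*(lab[3][i]-m))<np.hypot(*(lab[3][best]-m)): best=i
        if best is None: continue
        pts=np.argwhere(lab[1]==best)[:,::-1]
        if pts.min()==0: continue
        P=ray(pts,K,W,.017)[:,:2]; mw=ray(m,K,W,.03)[0,:2]; ce=P.mean(0)
        u=np.linalg.svd(P-ce,full_matrices=False)[2][0]; u*=np.sign(u@(ce-mw)); t=(P-ce)@u
        e=ce+u*np.percentile(t,99.5); out.append((e,u)); print("stamp px",np.round(m),"end",np.round(e,4),"len %.3f wid %.3f ang %.3f"%(np.ptp(np.percentile(t,[.5,99.5])),np.ptp(np.percentile((P-ce)@[-u[1],u[0]],[1,99])),np.arctan2(u[1],u[0])))
    return out
E
python3 - <<'E'
from h import *
d=np.load("w_st.npz"); im,K,W=d["im"],d["K"],d["W"]
stamps(im,K,W)
for q in [(203,85),(402,75),(215,110),(240,60)]: print(q,cv2.cvtColor(im,cv2.COLOR_RGB2HSV)[q[1],q[0]])
E
```

```text
stamp px [196. 170.] end [ 0.5204 -0.4462] len 0.053 wid 0.028 ang -1.809
stamp px [229. 101.] end [ 0.4265 -0.396 ] len 0.055 wid 0.027 ang -2.217
stamp px [445.  86.] end [ 0.4322 -0.1999] len 0.092 wid 0.040 ang -1.911
(203, 85) [ 10 155 107]
(402, 75) [ 10 147 113]
(215, 110) [ 21  81 243]
(240, 60) [ 14 140 158]
```

```bash
sed -i 's/(0,60,30),(14,255,125)/(4,90,65),(14,255,128)/' h.py
python3 - <<'E'
from h import *
d=np.load("w_st.npz"); im,K,W=d["im"],d["K"],d["W"]
for e,u in stamps(im,K,W):
    for s in (80,):
        p=e-u*(86-s)/1000; print(np.round(p,4)); go([*p,.06],np.arctan2(u[1],u[0]))
E
```

```text
stamp px [196. 170.] end [ 0.5202 -0.4465] len 0.053 wid 0.028 ang -1.814
stamp px [229. 101.] end [ 0.4263 -0.3961] len 0.056 wid 0.028 ang -2.221
stamp px [445.  86.] end [ 0.4316 -0.1999] len 0.092 wid 0.040 ang -1.930
[ 0.5217 -0.4407]
dx 0.0529 dy -0.3783 dz 0.2843 yaw -0.8838
[ 0.4299 -0.3913]
dx 0.2362 dy -0.2791 dz 0.2841 yaw -0.6122
[ 0.4337 -0.1942]
dx 0.2278 dy 0.1151 dz 0.2840 yaw -0.8065
```

send_rows --increments '[{"dx":0.228,"dy":0.115,"dz":0.1,"yaw":1,"claw":-1},{"dx":0.228,"dy":0.115,"dz":0.1,"yaw":1,"claw":-1},{"dx":0.228,"dy":0.115,"dz":0.2,"yaw":1,"claw":-1},{"dx":0.228,"dy":0.115,"dz":0.2,"yaw":1,"claw":-1},{"dx":0.228,"dy":0.115,"dz":0.2,"yaw":1,"claw":-1},{"dx":0.228,"dy":0.115,"dz":0.2,"yaw":1,"claw":-1},{"dx":0.228,"dy":0.115,"dz":0.2,"yaw":1,"claw":-1},{"dx":0.228,"dy":0.115,"dz":0.2,"yaw":1,"claw":-1},{"dx":0.228,"dy":0.115,"dz":0.2,"yaw":1,"claw":-0.3}]'

```text
time: 4.18
tool_pos: [0.4336, -0.1946, 0.1023]
tool_rot: [0.001, 0.68, 0.733, 0.0]
contact_force: [0.3, -0.0, 0.2]
gripper_width: 0.82
grasp_force: 0.0
```

Run:
```python
from h import *
stat(); go([.4337,-.1942,.06],-1.94);go([.4337,-.1942,.005],-1.94)
im,K,W=snap("wrist","w_a.png"); np.savez("w_a.npz",im=im,K=K,W=W)
```

```text
t 4.17 [ 0.4336 -0.1946  0.1023] ang 1.646 F [ 0.3 -0.   0.2] w 0.820 g 0.0 j6 -0.65
dx 0.0009 dy 0.0001 dz 0.0847 yaw 0.2961
dx 0.0011 dy -0.0001 dz 0.1947 yaw 0.2961
```

View pics/w_a.png

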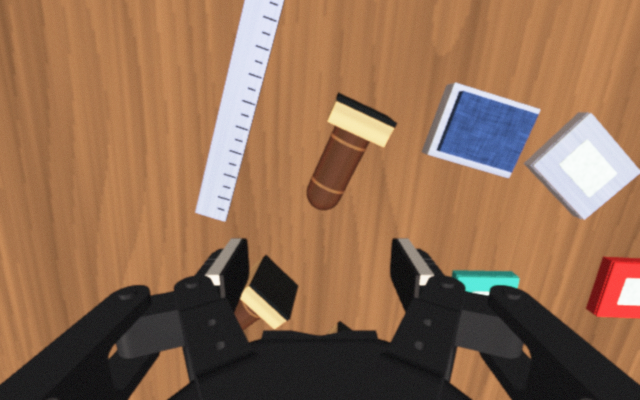

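The stamp is ahead of the fingers, with its handle end at (322,208) and its mount's back edge centred at (353,130). The fingers clear the ruler. I'll refine the grasp from this view.

Run:
```python
from h import *
d=np.load("w_a.npz"); im,K,W=d["im"],d["K"],d["W"]
e=ray((321,209),K,W,.013)[0,:2]; b=ray([(330,126),(390,146)],K,W,.041)[:,:2].mean(0); a2=ray((344,152),K,W,.02)[0,:2]
print(e,b,a2,np.linalg.norm(e-b), np.arctan2(*(e-b)[::-1]),np.arctan2(*(e-a2)[::-1]))
stamps(im,K,W)
u=(e-b)/np.linalg.norm(e-b); p=e-u*.006
go([*p,.06],np.arctan2(u[1],u[0])); go([*p,.005],np.arctan2(u[1],u[0]))
```

```text
[ 0.43536041 -0.20224025] [ 0.45665414 -0.14037574] [ 0.44881616 -0.1542103 ] 0.06542660257902104 -1.9022942577913755 -1.8439471129754703
stamp px [261. 308.] end [ 0.409  -0.3327] len 0.056 wid 0.035 ang -0.654
stamp px [360. 124.] end [ 0.4318 -0.1994] len 0.062 wid 0.027 ang -1.921
dx -0.0040 dy 0.0073 dz 0.0844 yaw 0.2714
dx -0.0039 dy 0.0071 dz 0.1944 yaw 0.2714
```

send_rows --increments '[{"dx":0,"dy":0,"dz":0.0,"yaw":0.287,"claw":-0.3},{"dx":0,"dy":0,"dz":0.0,"yaw":0.287,"claw":-0.3},{"dx":0,"dy":0,"dz":0.08,"yaw":0.287,"claw":-0.3},{"dx":0,"dy":0,"dz":0.15,"yaw":0.287,"claw":-0.3},{"dx":0,"dy":0,"dz":0.195,"yaw":0.287,"claw":-0.3},{"dx":0,"dy":0,"dz":0.195,"yaw":0.287,"claw":1},{"dx":0,"dy":0,"dz":0.195,"yaw":0.287,"claw":1},{"dx":0,"dy":0,"dz":0.195,"yaw":0.287,"claw":1},{"dx":0,"dy":0,"dz":0.195,"yaw":0.287,"claw":1},{"dx":0,"dy":0,"dz":0.195,"yaw":0.287,"claw":1}]'

```text
time: 5.48
tool_pos: [0.4334, -0.1961, 0.0045]
tool_rot: [0.001, 0.822, 0.569, 0.0]
contact_force: [-0.1, -1.3, 0.1]
gripper_width: 0.297
grasp_force: 59.0
```

send_rows --increments '[{"dx":0.03,"dy":0,"dz":-0.03,"yaw":0,"claw":1},{"dx":0.07,"dy":0,"dz":-0.1,"yaw":0,"claw":1},{"dx":0.07,"dy":0,"dz":-0.2,"yaw":0,"claw":1},{"dx":0.07,"dy":0,"dz":-0.2,"yaw":0,"claw":1},{"dx":0.07,"dy":0,"dz":-0.2,"yaw":0,"claw":1}]'

```text
time: 6.1
tool_pos: [0.445, -0.1623, 0.1039]
tool_rot: [-0.0, 0.822, 0.569, 0.0]
contact_force: [-0.1, -0.4, -1.7]
gripper_width: 0.293
grasp_force: 59.1
```

Run:
```python
from h import *
stat(); im,K,W=snap("wrist"); T,Kt,Wt=snap("scene")
u,v=proj(pose()[:3,3],Kt,Wt)[0].astype(int); print(u,v)
c=cv2.resize(T[v-60:v+60,u-80:u+80],(480,360),interpolation=cv2.INTER_CUBIC)
cv2.imwrite("pics/lift1.png",np.vstack([im[40:400,80:560],c])[:,:,::-1][:, :].copy()[:600] if False else np.hstack([cv2.resize(im[100:340,160:480],(400,300)),c[:300,40:440]])[:,:,::-1])
```

```text
t 6.10 [ 0.445  -0.1623  0.1039] ang 1.211 F [-0.1 -0.4 -1.7] w 0.293 g 59.1 j6 -0.15
301 145
```

View pics/lift1.png

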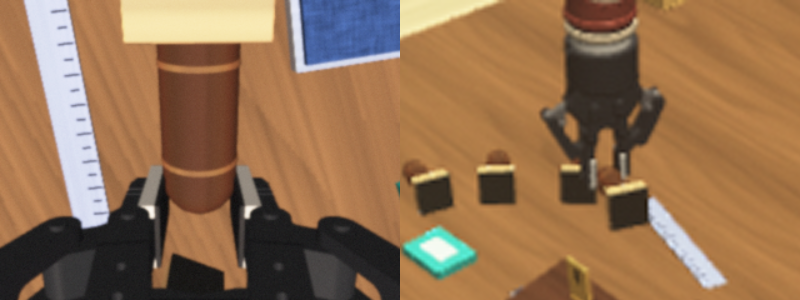

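The stamp was lifted but did not droop, so the grip holds it rigid. I'll lay it back and test whether a partial claw setting gives a light grip that lets it swing under gravity.

send_rows --increments '[{"dx":0,"dy":0,"dz":0.1,"yaw":0,"claw":1},{"dx":-0.07,"dy":0,"dz":0.17,"yaw":0,"claw":1},{"dx":-0.07,"dy":0,"dz":0.197,"yaw":0,"claw":1},{"dx":-0.07,"dy":0,"dz":0.197,"yaw":0,"claw":0.5},{"dx":-0.07,"dy":0,"dz":0.197,"yaw":0,"claw":0.5}]'

```text
time: 6.82
tool_pos: [0.4325, -0.1953, 0.0048]
tool_rot: [-0.001, 0.822, 0.569, -0.0]
contact_force: [-0.4, -0.5, -0.9]
gripper_width: 0.293
grasp_force: 59.3
```

send_rows --increments '[{"dx":0,"dy":0,"dz":0,"yaw":0,"claw":0.44},{"dx":0,"dy":0,"dz":0,"yaw":0,"claw":0.44}]'

```text
time: 7.08
tool_pos: [0.4327, -0.1953, 0.0051]
tool_rot: [-0.0, 0.822, 0.569, 0.0]
contact_force: [0.4, -0.6, -1.1]
gripper_width: 0.295
grasp_force: 59.2
```

send_rows --increments '[{"dx":0,"dy":0,"dz":0,"yaw":0,"claw":0.42},{"dx":0,"dy":0,"dz":0,"yaw":0,"claw":0.42}]'

```text
time: 7.32
tool_pos: [0.4328, -0.1956, 0.0053]
tool_rot: [0.0, 0.822, 0.569, 0.0]
contact_force: [-0.4, 0.1, -0.9]
gripper_width: 0.293
grasp_force: 59.2
```

send_rows --increments '[{"dx":0,"dy":0,"dz":0,"yaw":0,"claw":0.412},{"dx":0,"dy":0,"dz":0,"yaw":0,"claw":0.412}]'

```text
time: 7.58
tool_pos: [0.4328, -0.1957, 0.0053]
tool_rot: [0.0, 0.822, 0.569, 0.0]
contact_force: [-0.1, 0.4, -1.7]
gripper_width: 0.297
grasp_force: 51.3
```

send_rows --increments '[{"dx":0,"dy":0,"dz":0,"yaw":0,"claw":0.406},{"dx":0,"dy":0,"dz":0,"yaw":0,"claw":0.406}]'

```text
time: 7.82
tool_pos: [0.4328, -0.1957, 0.0053]
tool_rot: [0.0, 0.822, 0.569, 0.0]
contact_force: [-0.0, 0.1, -0.6]
gripper_width: 0.299
grasp_force: 45.3
```

send_rows --increments '[{"dx":0,"dy":0,"dz":0,"yaw":0,"claw":0.4},{"dx":0,"dy":0,"dz":0,"yaw":0,"claw":0.4}]'

```text
time: 8.07
tool_pos: [0.4328, -0.1957, 0.0053]
tool_rot: [0.0, 0.822, 0.569, 0.0]
contact_force: [0.0, -0.3, -0.2]
gripper_width: 0.3
grasp_force: 39.6
```

send_rows --increments '[{"dx":0,"dy":0,"dz":0,"yaw":0,"claw":0.39},{"dx":0,"dy":0,"dz":0,"yaw":0,"claw":0.39}]'

```text
time: 8.32
tool_pos: [0.4328, -0.1957, 0.0053]
tool_rot: [0.0, 0.822, 0.569, 0.0]
contact_force: [-0.2, -0.0, -0.3]
gripper_width: 0.307
grasp_force: 30.3
```

Grip force falls in proportion to the claw near contact, at about 10 N per 0.01. I'll relax to a few newtons and swing it up along an arc.

send_rows --increments '[{"dx":0,"dy":0,"dz":0,"yaw":0,"claw":0.368},{"dx":0,"dy":0,"dz":0,"yaw":0,"claw":0.366}]'

```text
time: 8.57
tool_pos: [0.4328, -0.1957, 0.0053]
tool_rot: [-0.0, 0.822, 0.569, 0.0]
contact_force: [0.1, -0.2, 0.5]
gripper_width: 0.317
grasp_force: 10.6
```

send_rows --increments '[{"dx":0.01,"dy":0,"dz":-0.03,"yaw":0,"claw":0.366},{"dx":0.02,"dy":0,"dz":-0.06,"yaw":0,"claw":0.366},{"dx":0.04,"dy":0,"dz":-0.09,"yaw":0,"claw":0.366},{"dx":0.06,"dy":0,"dz":-0.11,"yaw":0,"claw":0.366},{"dx":0.09,"dy":0,"dz":-0.13,"yaw":0,"claw":0.366},{"dx":0.12,"dy":0,"dz":-0.14,"yaw":0,"claw":0.366},{"dx":0.15,"dy":0,"dz":-0.15,"yaw":0,"claw":0.366},{"dx":0.15,"dy":0,"dz":-0.15,"yaw":0,"claw":0.366}]'

```text
time: 9.57
tool_pos: [0.4596, -0.1244, 0.0804]
tool_rot: [0.0, 0.822, 0.57, -0.0]
contact_force: [0.3, 0.0, -0.4]
gripper_width: 0.317
grasp_force: 11.1
```

Run:
```python
from h import *
stat(); im,K,W=snap("wrist"); T,Kt,Wt=snap("scene")
u,v=proj(pose()[:3,3],Kt,Wt)[0].astype(int); print(u,v)
c=cv2.resize(T[v-50:v+50,u-66:u+67],(400,300),interpolation=cv2.INTER_CUBIC)
cv2.imwrite("pics/lift2.png",np.hstack([cv2.resize(im[100:340,160:480],(400,300)),c])[:,:,::-1])
```

```text
t 9.57 [ 0.4596 -0.1244  0.0804] ang 1.213 F [ 0.3  0.  -0.4] w 0.317 g 11.1 j6 -0.06
305 157
```

View pics/lift2.png

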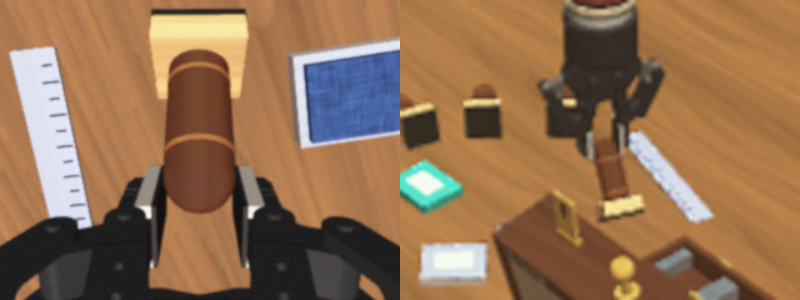

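It has swung a good way down; the mount's back is now visible. I'll loosen slightly more so it hangs plumb.

send_rows --increments '[{"dx":0,"dy":0,"dz":0,"yaw":0,"claw":0.362},{"dx":0,"dy":0,"dz":0,"yaw":0,"claw":0.359},{"dx":0,"dy":0,"dz":0,"yaw":0,"claw":0.359},{"dx":0,"dy":0,"dz":0,"yaw":0,"claw":0.359}]'

```text
time: 10.18
tool_pos: [0.4591, -0.1256, 0.0803]
tool_rot: [-0.0, 0.822, 0.569, -0.0]
contact_force: [0.2, -1.0, -0.2]
gripper_width: 0.323
grasp_force: 6.9
```

Run:
```python
from h import *
stat(); im,K,W=snap("wrist"); T,Kt,Wt=snap("scene")
u,v=proj(pose()[:3,3],Kt,Wt)[0].astype(int); print(u,v)
c=cv2.resize(T[v-50:v+50,u-66:u+67],(400,300),interpolation=cv2.INTER_CUBIC)
cv2.imwrite("pics/lift3.png",np.hstack([cv2.resize(im[100:340,160:480],(400,300)),c])[:,:,::-1])
```

```text
t 10.18 [ 0.4591 -0.1256  0.0803] ang 1.210 F [ 0.2 -1.  -0.2] w 0.323 g 6.9 j6 -0.06
305 157
```

View pics/lift3.png

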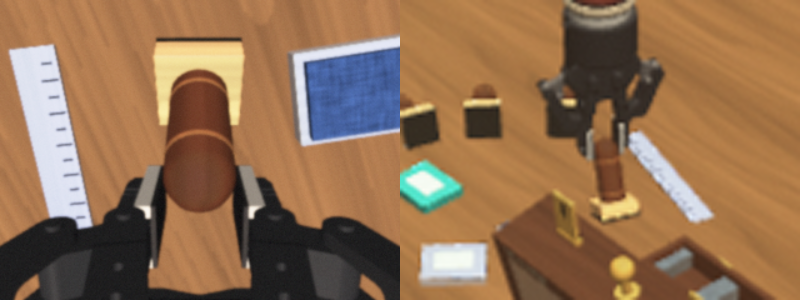

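It's at roughly 70–75° now. I'll loosen a little more and track the tilt numerically.

send_rows --increments '[{"dx":0,"dy":0,"dz":0,"yaw":0,"claw":0.356},{"dx":0,"dy":0,"dz":0,"yaw":0,"claw":0.356},{"dx":0,"dy":0,"dz":0,"yaw":0,"claw":0.356}]'

```text
time: 10.65
tool_pos: [0.4592, -0.1255, 0.0803]
tool_rot: [0.0, 0.822, 0.569, -0.0]
contact_force: [-0.3, 1.1, -1.3]
gripper_width: 0.32
grasp_force: 5.1
```

```bash
cat >> h.py <<'E'
def tilt(q=.010,s=78):
    im,K,W=snap("wrist"); T=pose(); hsv=cv2.cvtColor(im,cv2.COLOR_RGB2HSV)
    m=cv2.inRange(hsv,(18,50,150),(30,170,255)); m[:, :230]=0; m[:,410:]=0; m[240:]=0
    cs=[c for c in cv2.findContours(m,0,2)[0] if cv2.contourArea(c)>150]
    if not cs: print("no cream"); return
    b=cv2.boundingRect(np.vstack(cs)); print("cream",b)
    for f in range(-10,105,5):
        a=np.radians(f); t=lambda h:T[:3,3]+T[:3,:3]@np.array([(s-18)/1e3*np.cos(a)+h*np.sin(a),0,-(q-(s-18)/1e3*np.sin(a)+h*np.cos(a))])
        v=proj(np.array([t(.021)]),K,W)[0,1]
        if abs(v-b[1])<12: print("phi",f,"v %.1f"%v)
E
python3 - <<'E'
from h import *
stat(); tilt()
E
```

```text
t 10.65 [ 0.4592 -0.1255  0.0803] ang 1.211 F [-0.3  1.1 -1.3] w 0.320 g 5.1 j6 -0.06
cream (284, 139, 71, 65)
phi -10 v 148.9
phi -5 v 140.0
phi 0 v 133.1
phi 5 v 127.9
phi 40 v 128.7
phi 45 v 132.5
phi 50 v 136.9
phi 55 v 141.8
phi 60 v 147.1
```

send_rows --increments '[{"dx":0,"dy":0,"dz":0,"yaw":0,"claw":0.353},{"dx":0,"dy":0,"dz":0,"yaw":0,"claw":0.351},{"dx":0,"dy":0,"dz":0,"yaw":0,"claw":0.351},{"dx":0,"dy":0,"dz":0,"yaw":0,"claw":0.351},{"dx":0,"dy":0,"dz":0,"yaw":0,"claw":0.351}]'

```text
time: 11.32
tool_pos: [0.4592, -0.1255, 0.0803]
tool_rot: [0.0, 0.822, 0.569, 0.0]
contact_force: [0.1, 0.9, -1.4]
gripper_width: 0.328
grasp_force: 2.7
```

Run:
```python
from h import *
stat(); tilt()
```

```text
t 11.32 [ 0.4592 -0.1255  0.0803] ang 1.211 F [ 0.1  0.9 -1.4] w 0.328 g 2.7 j6 -0.06
cream (285, 164, 68, 61)
phi 65 v 152.9
phi 70 v 158.9
phi 75 v 165.3
phi 80 v 171.9
```

send_rows --increments '[{"dx":0,"dy":0,"dz":0,"yaw":0,"claw":0.3495},{"dx":0,"dy":0,"dz":0,"yaw":0,"claw":0.3495},{"dx":0,"dy":0,"dz":0,"yaw":0,"claw":0.3485},{"dx":0,"dy":0,"dz":0,"yaw":0,"claw":0.3485}]'

```text
time: 11.88
tool_pos: [0.4592, -0.1254, 0.0803]
tool_rot: [0.0, 0.822, 0.569, -0.0]
contact_force: [0.2, -0.7, -1.1]
gripper_width: 0.325
grasp_force: 1.4
```

Run:
```python
from h import *
stat(); tilt()
```

```text
t 11.88 [ 0.4592 -0.1254  0.0803] ang 1.211 F [ 0.2 -0.7 -1.1] w 0.325 g 1.4 j6 -0.06
cream (286, 165, 67, 61)
phi 70 v 159.0
phi 75 v 165.3
phi 80 v 171.9
```

The hang has stalled at about φ 74°. I'll touch the counter lightly and drag forward so that friction brings the foot under.

send_rows --increments '[{"dx":0.01,"dy":0,"dz":0.012,"yaw":0,"claw":0.351},{"dx":0.02,"dy":0,"dz":0.02,"yaw":0,"claw":0.351},{"dx":0.03,"dy":0,"dz":0.022,"yaw":0,"claw":0.351},{"dx":0.04,"dy":0,"dz":0.024,"yaw":0,"claw":0.351},{"dx":0.05,"dy":0,"dz":0.026,"yaw":0,"claw":0.351},{"dx":0.05,"dy":0,"dz":0.032,"yaw":0,"claw":0.351},{"dx":0.05,"dy":0,"dz":0.032,"yaw":0,"claw":0.351}]'

```text
time: 12.8
tool_pos: [0.468, -0.1021, 0.0643]
tool_rot: [0.0, 0.822, 0.569, -0.0]
contact_force: [0.1, 0.8, -1.6]
gripper_width: 0.326
grasp_force: 2.3
```

Run:
```python
from h import *
stat(); tilt()
```

```text
t 12.80 [ 0.468  -0.1021  0.0643] ang 1.211 F [ 0.1  0.8 -1.6] w 0.326 g 2.3 j6 -0.01
cream (286, 166, 67, 61)
phi 70 v 159.1
phi 75 v 165.4
phi 80 v 172.0
```

send_rows --increments '[{"dx":0.008,"dy":0,"dz":0.004,"yaw":0,"claw":0.351},{"dx":0.016,"dy":0,"dz":0.008,"yaw":0,"claw":0.351},{"dx":0.024,"dy":0,"dz":0.01,"yaw":0,"claw":0.351},{"dx":0.032,"dy":0,"dz":0.012,"yaw":0,"claw":0.351},{"dx":0.04,"dy":0,"dz":0.014,"yaw":0,"claw":0.351},{"dx":0.05,"dy":0,"dz":0.016,"yaw":0,"claw":0.351},{"dx":0.05,"dy":0,"dz":0.016,"yaw":0,"claw":0.351}]'

```text
time: 13.72
tool_pos: [0.4775, -0.0785, 0.0571]
tool_rot: [0.0, 0.822, 0.569, 0.0]
contact_force: [-1.1, 0.7, 5.8]
gripper_width: 0.323
grasp_force: 4.9
```

Run:
```python
from h import *
stat(); tilt()
```

```text
t 13.72 [ 0.4775 -0.0785  0.0571] ang 1.211 F [-1.1  0.7  5.8] w 0.323 g 4.9 j6 0.04
cream (285, 198, 67, 35)
phi 95 v 193.0
phi 100 v 200.3
```

It's upright on the counter. I'll open slightly so it settles flat, re-grip lower and firmly, then lift.

send_rows --increments '[{"dx":0,"dy":0,"dz":0,"yaw":0,"claw":0.25},{"dx":0,"dy":0,"dz":0,"yaw":0,"claw":0.2},{"dx":-0.008,"dy":0,"dz":0.02,"yaw":0,"claw":0.2},{"dx":-0.008,"dy":0,"dz":0.03,"yaw":0,"claw":0.2},{"dx":-0.008,"dy":0,"dz":0.03,"yaw":0,"claw":0.2}]'

```text
time: 14.4
tool_pos: [0.4746, -0.0822, 0.0402]
tool_rot: [-0.001, 0.822, 0.569, -0.001]
contact_force: [0.5, -0.2, -0.0]
gripper_width: 0.402
grasp_force: 0.0
```

```bash
cat >> h.py <<'E'
def mount(zb=.018):  # upright mount in wrist view: front edge ahead of the TCP and lateral centre, at plane zb
    im,K,W=snap("wrist"); T=pose(); hsv=cv2.cvtColor(im,cv2.COLOR_RGB2HSV)
    m=cv2.inRange(hsv,(18,50,150),(30,170,255)); m[:, :230]=0; m[:,410:]=0; m[240:]=0
    cs=[c for c in cv2.findContours(m,0,2)[0] if cv2.contourArea(c)>40]
    x,y,w,h=cv2.boundingRect(np.vstack(cs)); P=ray([(x,y),(x+w,y)],K,W,zb); L=(P-T[:3,3])@T[:3,:3]
    print("cream",(x,y,w,h),"front edge fwd %.4f lat %.4f width %.4f"%(L[:,0].mean(),L[:,1].mean(),np.ptp(L[:,1])))
E
python3 - <<'E'
from h import *
stat(); mount()
E
```

```text
t 14.40 [ 0.4746 -0.0822  0.0402] ang 1.210 F [ 0.5 -0.2 -0. ] w 0.402 g 0.0 j6 0.03
cream (285, 206, 73, 34) front edge fwd 0.0156 lat 0.0005 width 0.0419
```

send_rows --increments '[{"dx":-0.011,"dy":0,"dz":0,"yaw":0,"claw":0.2},{"dx":-0.011,"dy":0,"dz":0,"yaw":0,"claw":1},{"dx":-0.011,"dy":0,"dz":0,"yaw":0,"claw":1},{"dx":-0.011,"dy":0,"dz":0,"yaw":0,"claw":1},{"dx":-0.011,"dy":0,"dz":-0.06,"yaw":0,"claw":1},{"dx":-0.011,"dy":0,"dz":-0.14,"yaw":-0.12,"claw":1},{"dx":-0.011,"dy":0,"dz":-0.14,"yaw":-0.247,"claw":1},{"dx":-0.011,"dy":0,"dz":-0.14,"yaw":-0.247,"claw":1}]'

```text
time: 15.45
tool_pos: [0.4733, -0.0873, 0.1113]
tool_rot: [-0.0, 0.704, 0.71, 0.0]
contact_force: [-0.3, 0.0, -1.2]
gripper_width: 0.316
grasp_force: 59.1
```

```bash
cat >> h.py <<'E'
C=np.array([.518,.1443]); CY=.009
def case(x,y):
    return C+np.array([x*np.cos(CY)-y*np.sin(CY),x*np.sin(CY)+y*np.cos(CY)])
E
python3 - <<'E'
from h import *
stat(); z=pose()[2,3]; mount(z-.0402+.018)
go([*case(-.040,-.105),.11],np.pi/2+CY);go([*case(-.040,-.105),.05],np.pi/2+CY)
E
```

```text
t 15.45 [ 0.4733 -0.0873  0.1113] ang 1.579 F [-0.3  0.  -1.2] w 0.316 g 59.1 j6 -0.35
cream (275, 0, 81, 233) front edge fwd 0.1196 lat -0.0019 width 0.0391
dx 0.2522 dy 0.0140 dz 0.0013 yaw -0.0009
dx 0.2521 dy 0.0142 dz 0.1213 yaw -0.0009
```

send_rows --increments '[{"dx":0.126,"dy":0.014,"dz":0,"yaw":0,"claw":1},{"dx":0.252,"dy":0.014,"dz":0,"yaw":0,"claw":1},{"dx":0.252,"dy":0.014,"dz":0,"yaw":0,"claw":1},{"dx":0.252,"dy":0.014,"dz":0,"yaw":0,"claw":1},{"dx":0.252,"dy":0.014,"dz":0.06,"yaw":0,"claw":1},{"dx":0.252,"dy":0.014,"dz":0.085,"yaw":0,"claw":1},{"dx":0.252,"dy":0.014,"dz":0.095,"yaw":0,"claw":1},{"dx":0.252,"dy":0.014,"dz":0.095,"yaw":0,"claw":1}]'

```text
time: 16.5
tool_pos: [0.4792, 0.038, 0.0638]
tool_rot: [-0.0, 0.704, 0.71, -0.0]
contact_force: [-0.6, -0.9, -1.2]
gripper_width: 0.311
grasp_force: 59.2
```

send_rows --increments '[{"dx":0,"dy":0,"dz":0.012,"yaw":0,"claw":1},{"dx":0,"dy":0,"dz":0.018,"yaw":0,"claw":1},{"dx":0,"dy":0,"dz":0.024,"yaw":0,"claw":1}]'

```text
time: 16.88
tool_pos: [0.4793, 0.0385, 0.0518]
tool_rot: [0.0, 0.703, 0.711, 0.0]
contact_force: [0.1, -0.2, -1.4]
gripper_width: 0.31
grasp_force: 59.2
```

Run:
```python
from h import *
stat(); im,K,W=snap("wrist","p3.png")
```

```text
t 16.88 [0.4793 0.0385 0.0518] ang 1.581 F [ 0.1 -0.2 -1.4] w 0.310 g 59.2 j6 -0.09
```

View pics/p3.png

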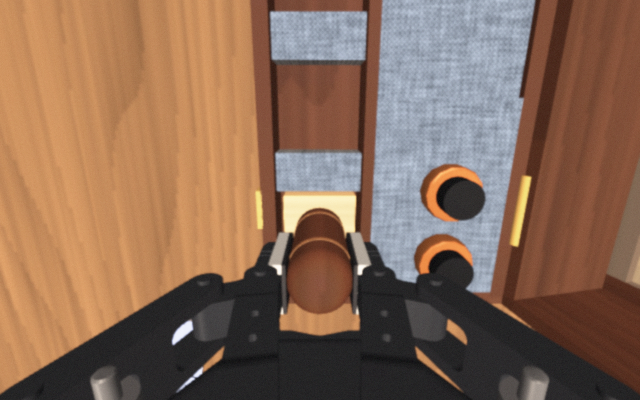

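The mount sits centred between the front wall and the rib at (320,210), with the handle upright. I'll lower the last 3 mm, release, then go and view the remaining stamps.

send_rows --increments '[{"dx":0,"dy":0,"dz":0.004,"yaw":0,"claw":1},{"dx":0,"dy":0,"dz":0.006,"yaw":0,"claw":1},{"dx":0,"dy":0,"dz":0.006,"yaw":0,"claw":0.1},{"dx":0,"dy":0,"dz":0.006,"yaw":0,"claw":0.1},{"dx":0,"dy":0,"dz":-0.06,"yaw":0,"claw":0.1},{"dx":0,"dy":0,"dz":-0.16,"yaw":0,"claw":0.1},{"dx":-0.1,"dy":-0.05,"dz":-0.25,"yaw":0,"claw":0},{"dx":-0.95,"dy":-0.05,"dz":-0.3,"yaw":0,"claw":0},{"dx":-0.95,"dy":-0.05,"dz":-0.3,"yaw":0,"claw":0},{"dx":-0.95,"dy":-0.05,"dz":-0.3,"yaw":0,"claw":0},{"dx":-0.95,"dy":-0.05,"dz":-0.3,"yaw":0,"claw":0},{"dx":-0.95,"dy":-0.05,"dz":-0.3,"yaw":0,"claw":0},{"dx":-0.95,"dy":-0.05,"dz":-0.3,"yaw":0,"claw":0},{"dx":-0.95,"dy":-0.05,"dz":-0.3,"yaw":0,"claw":0},{"dx":-0.95,"dy":-0.05,"dz":-0.3,"yaw":0,"claw":0}]'

```text
time: 18.8
tool_pos: [0.4584, -0.4403, 0.2014]
tool_rot: [0.0, 0.705, 0.709, -0.0]
contact_force: [0.9, 0.2, -0.6]
gripper_width: 0.499
grasp_force: 0.0
```

Run:
```python
from h import *
stat(); im,K,W=snap("wrist"); np.savez("w_s2.npz",im=im,K=K,W=W)
for e,u in stamps(im,K,W):
    p=e-u*.008; print(np.round(p,4)); go([*p,.06],np.arctan2(-u[1],-u[0]))
```

```text
t 18.80 [ 0.4584 -0.4403  0.2014] ang 1.577 F [ 0.9  0.2 -0.6] w 0.499 g 0.0 j6 -0.89
stamp px [400. 117.] end [ 0.5201 -0.4456] len 0.063 wid 0.028 ang -1.821
stamp px [331.  75.] end [ 0.4272 -0.3961] len 0.064 wid 0.027 ang -2.200
[ 0.5221 -0.4378]
dx -0.0008 dy 0.1271 dz 0.2823 yaw 0.1721
[ 0.4319 -0.3896]
dx 0.0971 dy -0.0526 dz 0.2825 yaw 0.4248
```

send_rows --increments '[{"dx":0,"dy":0.127,"dz":0.1,"yaw":0.168,"claw":-0.3},{"dx":0,"dy":0.127,"dz":0.2,"yaw":0.168,"claw":-0.3},{"dx":0,"dy":0.127,"dz":0.28,"yaw":0.168,"claw":-0.3},{"dx":0,"dy":0.127,"dz":0.36,"yaw":0.168,"claw":-0.3},{"dx":0,"dy":0.127,"dz":0.393,"yaw":0.168,"claw":-0.3},{"dx":0,"dy":0.127,"dz":0.393,"yaw":0.168,"claw":1},{"dx":0,"dy":0.127,"dz":0.393,"yaw":0.168,"claw":1},{"dx":0,"dy":0.127,"dz":0.393,"yaw":0.168,"claw":1},{"dx":0,"dy":0.127,"dz":0.393,"yaw":0.168,"claw":1},{"dx":0,"dy":0.127,"dz":0.393,"yaw":0.168,"claw":0.368},{"dx":0,"dy":0.127,"dz":0.393,"yaw":0.168,"claw":0.362},{"dx":0,"dy":0.127,"dz":0.393,"yaw":0.168,"claw":0.362}]'

```text
time: 20.35
tool_pos: [0.5234, -0.437, 0.0067]
tool_rot: [0.001, 0.787, 0.617, 0.0]
contact_force: [0.3, -0.8, 6.1]
gripper_width: 0.32
grasp_force: 11.6
```

```bash
python3 -c "
from h import *
stat()"
```

```text
t 20.35 [ 0.5234 -0.437   0.0067] ang 1.329 F [ 0.3 -0.8  6.1] w 0.320 g 11.6 j6 -0.56
```

send_rows --increments '[{"dx":0.01,"dy":0,"dz":-0.03,"yaw":0,"claw":0.362},{"dx":0.02,"dy":0,"dz":-0.06,"yaw":0,"claw":0.362},{"dx":0.03,"dy":0,"dz":-0.09,"yaw":0,"claw":0.362},{"dx":0.04,"dy":0,"dz":-0.12,"yaw":0,"claw":0.362},{"dx":0.05,"dy":0,"dz":-0.15,"yaw":0,"claw":0.362},{"dx":0.05,"dy":0,"dz":-0.15,"yaw":0,"claw":0.359},{"dx":0.05,"dy":0,"dz":-0.15,"yaw":0,"claw":0.357},{"dx":0.05,"dy":0,"dz":-0.15,"yaw":0,"claw":0.355},{"dx":0.05,"dy":0,"dz":-0.15,"yaw":0,"claw":0.354},{"dx":0.05,"dy":0,"dz":-0.15,"yaw":0,"claw":0.354}]'

```text
time: 21.6
tool_pos: [0.5284, -0.4117, 0.0798]
tool_rot: [-0.0, 0.787, 0.617, -0.0]
contact_force: [-0.4, -0.1, -0.4]
gripper_width: 0.321
grasp_force: 5.0
```

Run:
```python
from h import *
stat(); tilt(); go([.46,-.16,.1],np.pi/2+CY)
```

```text
t 21.60 [ 0.5284 -0.4117  0.0798] ang 1.329 F [-0.4 -0.1 -0.4] w 0.321 g 5.0 j6 -0.53
cream (286, 175, 67, 58)
phi 75 v 165.5
phi 80 v 172.0
phi 85 v 178.9
phi 90 v 185.9
dx 0.4562 dy -0.2535 dz -0.0398 yaw -0.1671
```

send_rows --increments '[{"dx":0,"dy":0,"dz":-0.1,"yaw":0,"claw":0.362},{"dx":0.1,"dy":-0.05,"dz":-0.14,"yaw":-0.06,"claw":0.362},{"dx":0.2,"dy":-0.11,"dz":-0.14,"yaw":-0.12,"claw":0.362},{"dx":0.3,"dy":-0.17,"dz":-0.14,"yaw":-0.167,"claw":0.362},{"dx":0.4,"dy":-0.22,"dz":-0.14,"yaw":-0.167,"claw":0.362},{"dx":0.456,"dy":-0.253,"dz":-0.12,"yaw":-0.167,"claw":0.362},{"dx":0.456,"dy":-0.253,"dz":-0.05,"yaw":-0.167,"claw":0.36},{"dx":0.456,"dy":-0.253,"dz":0.0,"yaw":-0.167,"claw":0.356},{"dx":0.456,"dy":-0.253,"dz":0.024,"yaw":-0.167,"claw":0.353},{"dx":0.456,"dy":-0.253,"dz":0.024,"yaw":-0.167,"claw":0.353}]'

```text
time: 22.9
tool_pos: [0.4599, -0.16, 0.0677]
tool_rot: [-0.001, 0.704, 0.71, -0.0]
contact_force: [-0.1, 0.7, -0.6]
gripper_width: 0.323
grasp_force: 4.3
```

Run:
```python
from h import *
stat(); tilt()
```

```text
t 22.90 [ 0.4599 -0.16    0.0677] ang 1.580 F [-0.1  0.7 -0.6] w 0.323 g 4.3 j6 -0.50
cream (287, 179, 66, 54)
phi 80 v 173.1
phi 85 v 179.9
phi 90 v 186.9
```

Nearly plumb. I'll set it down with a forward drag and a slight opening, then re-grip lower.

send_rows --increments '[{"dx":0.012,"dy":0,"dz":0.006,"yaw":0,"claw":0.353},{"dx":0.024,"dy":0,"dz":0.012,"yaw":0,"claw":0.353},{"dx":0.036,"dy":0,"dz":0.016,"yaw":0,"claw":0.353},{"dx":0.048,"dy":0,"dz":0.02,"yaw":0,"claw":0.353},{"dx":0.055,"dy":0,"dz":0.023,"yaw":0,"claw":0.353},{"dx":0.055,"dy":0,"dz":0.023,"yaw":0,"claw":0.28},{"dx":0.055,"dy":0,"dz":0.023,"yaw":0,"claw":0.2},{"dx":0.047,"dy":0,"dz":0.04,"yaw":0,"claw":0.2},{"dx":0.047,"dy":0,"dz":0.055,"yaw":0,"claw":0.2},{"dx":0.047,"dy":0,"dz":0.055,"yaw":0,"claw":0.2}]'

```text
time: 24.2
tool_pos: [0.459, -0.1363, 0.0393]
tool_rot: [-0.001, 0.704, 0.71, -0.0]
contact_force: [0.3, 0.1, -0.2]
gripper_width: 0.403
grasp_force: 0.0
```

Run:
```python
from h import *
stat(); mount()
```

```text
t 24.20 [ 0.459  -0.1363  0.0393] ang 1.580 F [ 0.3  0.1 -0.2] w 0.403 g 0.0 j6 -0.45
cream (287, 209, 73, 31) front edge fwd 0.0145 lat 0.0015 width 0.0418
```

send_rows --increments '[{"dx":-0.013,"dy":0,"dz":0,"yaw":0,"claw":0.2},{"dx":-0.013,"dy":0,"dz":0,"yaw":0,"claw":1},{"dx":-0.013,"dy":0,"dz":0,"yaw":0,"claw":1},{"dx":-0.013,"dy":0,"dz":0,"yaw":0,"claw":1},{"dx":-0.013,"dy":0,"dz":-0.1,"yaw":0,"claw":1},{"dx":-0.013,"dy":0,"dz":-0.2,"yaw":0,"claw":1},{"dx":0.1,"dy":0.02,"dz":-0.25,"yaw":0,"claw":1},{"dx":0.22,"dy":0.043,"dz":-0.25,"yaw":0,"claw":1},{"dx":0.34,"dy":0.043,"dz":-0.25,"yaw":0,"claw":1},{"dx":0.46,"dy":0.043,"dz":-0.25,"yaw":0,"claw":1},{"dx":0.49,"dy":0.043,"dz":-0.25,"yaw":0,"claw":1},{"dx":0.49,"dy":0.043,"dz":-0.25,"yaw":0,"claw":1}]'

```text
time: 25.75
tool_pos: [0.4789, 0.109, 0.1653]
tool_rot: [-0.0, 0.703, 0.711, -0.001]
contact_force: [0.3, -0.6, -1.7]
gripper_width: 0.311
grasp_force: 59.4
```

Run:
```python
from h import *
stat(); go([*case(-.040,-.035),.05],np.pi/2+CY)
```

```text
t 25.75 [0.4789 0.109  0.1653] ang 1.582 F [ 0.3 -0.6 -1.7] w 0.311 g 59.4 j6 0.06
dx -0.0001 dy -0.0009 dz 0.2306 yaw 0.0014
```

send_rows --increments '[{"dx":0,"dy":0,"dz":0.1,"yaw":0,"claw":1},{"dx":0,"dy":0,"dz":0.17,"yaw":0,"claw":1},{"dx":0,"dy":0,"dz":0.2,"yaw":0,"claw":1},{"dx":0,"dy":0,"dz":0.22,"yaw":0,"claw":1},{"dx":0,"dy":0,"dz":0.228,"yaw":0,"claw":1},{"dx":0,"dy":0,"dz":0.232,"yaw":0,"claw":1}]'

```text
time: 26.5
tool_pos: [0.4803, 0.1085, 0.0508]
tool_rot: [0.001, 0.704, 0.71, 0.001]
contact_force: [-0.7, -0.2, -1.3]
gripper_width: 0.31
grasp_force: 59.4
```

send_rows --increments '[{"dx":0,"dy":0,"dz":0.004,"yaw":0,"claw":1},{"dx":0,"dy":0,"dz":0.006,"yaw":0,"claw":1},{"dx":0,"dy":0,"dz":0.006,"yaw":0,"claw":0.1},{"dx":0,"dy":0,"dz":0.006,"yaw":0,"claw":0.1},{"dx":0,"dy":0,"dz":-0.06,"yaw":0,"claw":0.1},{"dx":0,"dy":0,"dz":-0.16,"yaw":0,"claw":0.1},{"dx":-0.1,"dy":-0.05,"dz":-0.28,"yaw":0,"claw":0},{"dx":-0.99,"dy":-0.12,"dz":-0.4,"yaw":0,"claw":0},{"dx":-0.99,"dy":-0.12,"dz":-0.4,"yaw":0,"claw":0},{"dx":-0.99,"dy":-0.12,"dz":-0.4,"yaw":0,"claw":0},{"dx":-0.99,"dy":-0.12,"dz":-0.4,"yaw":0,"claw":0},{"dx":-0.99,"dy":-0.12,"dz":-0.4,"yaw":0,"claw":0},{"dx":-0.99,"dy":-0.12,"dz":-0.4,"yaw":0,"claw":0},{"dx":-0.99,"dy":-0.12,"dz":-0.4,"yaw":0,"claw":0},{"dx":-0.99,"dy":-0.12,"dz":-0.4,"yaw":0,"claw":0}]'

```text
time: 28.38
tool_pos: [0.4231, -0.3901, 0.2502]
tool_rot: [0.0, 0.705, 0.709, -0.0]
contact_force: [0.9, 0.1, 0.1]
gripper_width: 0.498
grasp_force: 0.0
```

Run:
```python
from h import *
stat(); im,K,W=snap("wrist","w_s3.png"); np.savez("w_s3.npz",im=im,K=K,W=W)
for e,u in stamps(im,K,W):
    p=e-u*.006; print(np.round(p,4)); go([*p,.006],np.arctan2(-u[1],-u[0]))
```

```text
t 28.38 [ 0.4231 -0.3901  0.2502] ang 1.577 F [0.9 0.1 0.1] w 0.498 g 0.0 j6 -0.88
stamp px [360. 127.] end [ 0.4265 -0.3957] len 0.062 wid 0.027 ang -2.221
stamp px [294.  68.] end [ 0.3464 -0.3284] len 0.062 wid 0.027 ang -2.310
[ 0.4302 -0.3909]
dx 0.0038 dy 0.0144 dz 0.4891 yaw 0.4368
[ 0.3504 -0.324 ]
dx 0.1385 dy -0.1445 dz 0.4887 yaw 0.4961
```

send_rows --increments '[{"dx":0.004,"dy":0.014,"dz":0.1,"yaw":0.43,"claw":-0.3},{"dx":0.004,"dy":0.014,"dz":0.2,"yaw":0.43,"claw":-0.3},{"dx":0.004,"dy":0.014,"dz":0.3,"yaw":0.43,"claw":-0.3},{"dx":0.004,"dy":0.014,"dz":0.36,"yaw":0.43,"claw":-0.3},{"dx":0.004,"dy":0.014,"dz":0.44,"yaw":0.43,"claw":-0.3},{"dx":0.004,"dy":0.014,"dz":0.488,"yaw":0.43,"claw":-0.3},{"dx":0.004,"dy":0.014,"dz":0.488,"yaw":0.43,"claw":1},{"dx":0.004,"dy":0.014,"dz":0.488,"yaw":0.43,"claw":1},{"dx":0.004,"dy":0.014,"dz":0.488,"yaw":0.43,"claw":1},{"dx":0.004,"dy":0.014,"dz":0.488,"yaw":0.43,"claw":1},{"dx":0.004,"dy":0.014,"dz":0.488,"yaw":0.43,"claw":0.368},{"dx":0.004,"dy":0.014,"dz":0.488,"yaw":0.43,"claw":0.362},{"dx":0.004,"dy":0.014,"dz":0.488,"yaw":0.43,"claw":0.362}]'

```text
time: 30.05
tool_pos: [0.4309, -0.3851, 0.006]
tool_rot: [0.0, 0.893, 0.451, 0.0]
contact_force: [0.6, -0.6, -0.9]
gripper_width: 0.321
grasp_force: 15.7
```

send_rows --increments '[{"dx":0.01,"dy":0,"dz":-0.03,"yaw":0,"claw":0.362},{"dx":0.02,"dy":0,"dz":-0.06,"yaw":0,"claw":0.362},{"dx":0.03,"dy":0,"dz":-0.09,"yaw":0,"claw":0.362},{"dx":0.04,"dy":0,"dz":-0.12,"yaw":0,"claw":0.362},{"dx":0.05,"dy":0,"dz":-0.15,"yaw":0,"claw":0.362},{"dx":0.05,"dy":0,"dz":-0.15,"yaw":0,"claw":0.359},{"dx":0.05,"dy":0,"dz":-0.15,"yaw":0,"claw":0.357},{"dx":0.05,"dy":0,"dz":-0.15,"yaw":0,"claw":0.355},{"dx":0.05,"dy":0,"dz":-0.15,"yaw":0,"claw":0.354},{"dx":0.05,"dy":0,"dz":-0.15,"yaw":0,"claw":0.354}]'

```text
time: 31.3
tool_pos: [0.4455, -0.3648, 0.0804]
tool_rot: [-0.0, 0.893, 0.45, -0.0]
contact_force: [0.8, -0.2, -1.1]
gripper_width: 0.32
grasp_force: 9.6
```

Run:
```python
from h import *
stat(); tilt(); go([.46,-.16,.14],np.pi/2+CY)
```

```text
t 31.30 [ 0.4455 -0.3648  0.0804] ang 0.935 F [ 0.8 -0.2 -1.1] w 0.320 g 9.6 j6 -0.18
cream (270, 109, 120, 49)
dx 0.3466 dy -0.2201 dz -0.1189 yaw -0.4301
```

send_rows --increments '[{"dx":0,"dy":0,"dz":-0.06,"yaw":0,"claw":0.354},{"dx":0.08,"dy":-0.05,"dz":-0.12,"yaw":-0.11,"claw":0.354},{"dx":0.17,"dy":-0.11,"dz":-0.12,"yaw":-0.22,"claw":0.354},{"dx":0.26,"dy":-0.17,"dz":-0.12,"yaw":-0.33,"claw":0.354},{"dx":0.347,"dy":-0.22,"dz":-0.12,"yaw":-0.43,"claw":0.354},{"dx":0.347,"dy":-0.22,"dz":-0.1,"yaw":-0.43,"claw":0.352},{"dx":0.347,"dy":-0.22,"dz":-0.04,"yaw":-0.43,"claw":0.35},{"dx":0.347,"dy":-0.22,"dz":0.01,"yaw":-0.43,"claw":0.349},{"dx":0.347,"dy":-0.22,"dz":0.01,"yaw":-0.43,"claw":0.349},{"dx":0.347,"dy":-0.22,"dz":0.01,"yaw":-0.43,"claw":0.349}]'

```text
time: 32.6
tool_pos: [0.4607, -0.1607, 0.0766]
tool_rot: [0.001, 0.704, 0.71, 0.0]
contact_force: [0.4, 0.3, -1.5]
gripper_width: 0.325
grasp_force: 2.2
```

Run:
```python
from h import *
stat(); tilt()
```

```text
t 32.60 [ 0.4607 -0.1607  0.0766] ang 1.579 F [ 0.4  0.3 -1.5] w 0.325 g 2.2 j6 -0.50
cream (284, 169, 69, 62)
phi 70 v 159.5
phi 75 v 165.8
phi 80 v 172.4
phi 85 v 179.2
```

send_rows --increments '[{"dx":0.006,"dy":0,"dz":0.02,"yaw":0,"claw":0.35},{"dx":0.016,"dy":0,"dz":0.025,"yaw":0,"claw":0.35},{"dx":0.028,"dy":0,"dz":0.03,"yaw":0,"claw":0.35},{"dx":0.04,"dy":0,"dz":0.034,"yaw":0,"claw":0.35},{"dx":0.052,"dy":0,"dz":0.037,"yaw":0,"claw":0.35},{"dx":0.064,"dy":0,"dz":0.041,"yaw":0,"claw":0.35},{"dx":0.064,"dy":0,"dz":0.041,"yaw":0,"claw":0.28},{"dx":0.064,"dy":0,"dz":0.041,"yaw":0,"claw":0.2},{"dx":0.056,"dy":0,"dz":0.06,"yaw":0,"claw":0.2},{"dx":0.056,"dy":0,"dz":0.073,"yaw":0,"claw":0.2},{"dx":0.056,"dy":0,"dz":0.073,"yaw":0,"claw":0.2}]'

```text
time: 34.02
tool_pos: [0.4591, -0.1317, 0.038]
tool_rot: [-0.001, 0.704, 0.71, -0.0]
contact_force: [0.1, 0.1, 0.3]
gripper_width: 0.402
grasp_force: 0.0
```

Run:
```python
from h import *
stat(); mount()
```

```text
t 34.02 [ 0.4591 -0.1317  0.038 ] ang 1.579 F [0.1 0.1 0.3] w 0.402 g 0.0 j6 -0.44
cream (282, 207, 74, 33) front edge fwd 0.0160 lat -0.0010 width 0.0420
```

send_rows --increments '[{"dx":-0.01,"dy":0,"dz":0,"yaw":0,"claw":0.2},{"dx":-0.01,"dy":0,"dz":0,"yaw":0,"claw":1},{"dx":-0.01,"dy":0,"dz":0,"yaw":0,"claw":1},{"dx":-0.01,"dy":0,"dz":0,"yaw":0,"claw":1},{"dx":-0.01,"dy":0,"dz":-0.1,"yaw":0,"claw":1},{"dx":-0.01,"dy":0,"dz":-0.2,"yaw":0,"claw":1},{"dx":0.1,"dy":0.02,"dz":-0.25,"yaw":0,"claw":1},{"dx":0.22,"dy":0.042,"dz":-0.25,"yaw":0,"claw":1},{"dx":0.34,"dy":0.042,"dz":-0.25,"yaw":0,"claw":1},{"dx":0.46,"dy":0.042,"dz":-0.25,"yaw":0,"claw":1},{"dx":0.58,"dy":0.042,"dz":-0.25,"yaw":0,"claw":1},{"dx":0.62,"dy":0.042,"dz":-0.25,"yaw":0,"claw":1},{"dx":0.62,"dy":0.042,"dz":-0.25,"yaw":0,"claw":1}]'

```text
time: 35.7
tool_pos: [0.4774, 0.1796, 0.1637]
tool_rot: [-0.0, 0.703, 0.711, -0.001]
contact_force: [-0.4, -0.8, -0.5]
gripper_width: 0.311
grasp_force: 59.2
```

Run:
```python
from h import *
stat(); go([*case(-.040,.035),.049],np.pi/2+CY)
```

```text
t 35.70 [0.4774 0.1796 0.1637] ang 1.583 F [-0.4 -0.8 -0.5] w 0.311 g 59.2 j6 0.20
dx -0.0013 dy 0.0008 dz 0.2293 yaw 0.0021
```

send_rows --increments '[{"dx":-0.001,"dy":0.001,"dz":0.1,"yaw":0,"claw":1},{"dx":-0.001,"dy":0.001,"dz":0.17,"yaw":0,"claw":1},{"dx":-0.001,"dy":0.001,"dz":0.2,"yaw":0,"claw":1},{"dx":-0.001,"dy":0.001,"dz":0.22,"yaw":0,"claw":1},{"dx":-0.001,"dy":0.001,"dz":0.228,"yaw":0,"claw":1},{"dx":-0.001,"dy":0.001,"dz":0.231,"yaw":0,"claw":1}]'

```text
time: 36.45
tool_pos: [0.4789, 0.1775, 0.049]
tool_rot: [0.0, 0.704, 0.71, 0.0]
contact_force: [0.3, 0.1, -0.2]
gripper_width: 0.314
grasp_force: 59.8
```

send_rows --increments '[{"dx":0,"dy":0,"dz":0.004,"yaw":0,"claw":1},{"dx":0,"dy":0,"dz":0.006,"yaw":0,"claw":1},{"dx":0,"dy":0,"dz":0.006,"yaw":0,"claw":0.1},{"dx":0,"dy":0,"dz":0.006,"yaw":0,"claw":0.1},{"dx":0,"dy":0,"dz":-0.06,"yaw":0,"claw":0.1},{"dx":0,"dy":0,"dz":-0.16,"yaw":0,"claw":0.1},{"dx":-0.1,"dy":-0.05,"dz":-0.28,"yaw":0,"claw":0},{"dx":-0.99,"dy":-0.13,"dz":-0.4,"yaw":0,"claw":0},{"dx":-0.99,"dy":-0.13,"dz":-0.4,"yaw":0,"claw":0},{"dx":-0.99,"dy":-0.13,"dz":-0.4,"yaw":0,"claw":0},{"dx":-0.99,"dy":-0.13,"dz":-0.4,"yaw":0,"claw":0},{"dx":-0.99,"dy":-0.13,"dz":-0.4,"yaw":0,"claw":0},{"dx":-0.99,"dy":-0.13,"dz":-0.4,"yaw":0,"claw":0},{"dx":-0.99,"dy":-0.13,"dz":-0.4,"yaw":0,"claw":0},{"dx":-0.99,"dy":-0.13,"dz":-0.4,"yaw":0,"claw":0}]'

```text
time: 38.33
tool_pos: [0.4175, -0.3208, 0.2493]
tool_rot: [0.0, 0.705, 0.709, -0.0]
contact_force: [-0.1, 1.0, -0.3]
gripper_width: 0.502
grasp_force: 0.0
```

Run:
```python
from h import *
stat(); im,K,W=snap("wrist","w_s4.png"); np.savez("w_s4.npz",im=im,K=K,W=W)
for e,u in stamps(im,K,W):
    p=e-u*.006; print(np.round(p,4)); go([*p,.006],np.arctan2(-u[1],-u[0]))
```

```text
t 38.33 [ 0.4175 -0.3208  0.2493] ang 1.577 F [-0.1  1.  -0.3] w 0.502 g 0.0 j6 -0.80
stamp px [299. 133.] end [ 0.3462 -0.3282] len 0.059 wid 0.027 ang -2.318
[ 0.3502 -0.3238]
dx -0.0000 dy -0.1343 dz 0.4872 yaw 0.5015
```

send_rows --increments '[{"dx":0,"dy":-0.134,"dz":0.1,"yaw":0.5,"claw":-0.3},{"dx":0,"dy":-0.134,"dz":0.2,"yaw":0.5,"claw":-0.3},{"dx":0,"dy":-0.134,"dz":0.3,"yaw":0.5,"claw":-0.3},{"dx":0,"dy":-0.134,"dz":0.36,"yaw":0.5,"claw":-0.3},{"dx":0,"dy":-0.134,"dz":0.44,"yaw":0.5,"claw":-0.3},{"dx":0,"dy":-0.134,"dz":0.486,"yaw":0.5,"claw":-0.3},{"dx":0,"dy":-0.134,"dz":0.486,"yaw":0.5,"claw":1},{"dx":0,"dy":-0.134,"dz":0.486,"yaw":0.5,"claw":1},{"dx":0,"dy":-0.134,"dz":0.486,"yaw":0.5,"claw":1},{"dx":0,"dy":-0.134,"dz":0.486,"yaw":0.5,"claw":1},{"dx":0,"dy":-0.134,"dz":0.486,"yaw":0.5,"claw":0.368},{"dx":0,"dy":-0.134,"dz":0.486,"yaw":0.5,"claw":0.36},{"dx":0,"dy":-0.134,"dz":0.486,"yaw":0.5,"claw":0.36}]'

```text
time: 40.0
tool_pos: [0.3513, -0.3185, 0.0059]
tool_rot: [0.0, 0.915, 0.403, 0.0]
contact_force: [0.3, -0.7, -0.6]
gripper_width: 0.319
grasp_force: 13.7
```

send_rows --increments '[{"dx":0.01,"dy":0,"dz":-0.03,"yaw":0,"claw":0.36},{"dx":0.02,"dy":0,"dz":-0.06,"yaw":0,"claw":0.36},{"dx":0.03,"dy":0,"dz":-0.09,"yaw":0,"claw":0.36},{"dx":0.04,"dy":0,"dz":-0.12,"yaw":0,"claw":0.36},{"dx":0.05,"dy":0,"dz":-0.15,"yaw":0,"claw":0.36},{"dx":0.05,"dy":0,"dz":-0.15,"yaw":0,"claw":0.357},{"dx":0.05,"dy":0,"dz":-0.15,"yaw":0,"claw":0.355},{"dx":0.05,"dy":0,"dz":-0.15,"yaw":0,"claw":0.353},{"dx":0.05,"dy":0,"dz":-0.15,"yaw":0,"claw":0.353}]'

```text
time: 41.12
tool_pos: [0.3676, -0.2997, 0.0801]
tool_rot: [-0.001, 0.915, 0.403, -0.0]
contact_force: [-0.5, 0.7, -1.1]
gripper_width: 0.327
grasp_force: 8.6
```

Run:
```python
from h import *
stat(); tilt(); go([.46,-.16,.14],np.pi/2+CY)
```

```text
t 41.12 [ 0.3676 -0.2997  0.0801] ang 0.830 F [-0.5  0.7 -1.1] w 0.327 g 8.6 j6 -0.10
cream (270, 105, 120, 50)
dx 0.3308 dy -0.0527 dz -0.1194 yaw -0.5001
```

send_rows --increments '[{"dx":0,"dy":0,"dz":-0.06,"yaw":0,"claw":0.353},{"dx":0.08,"dy":-0.01,"dz":-0.12,"yaw":-0.12,"claw":0.353},{"dx":0.17,"dy":-0.03,"dz":-0.12,"yaw":-0.24,"claw":0.353},{"dx":0.26,"dy":-0.04,"dz":-0.12,"yaw":-0.36,"claw":0.353},{"dx":0.331,"dy":-0.053,"dz":-0.12,"yaw":-0.48,"claw":0.353},{"dx":0.331,"dy":-0.053,"dz":-0.1,"yaw":-0.5,"claw":0.351},{"dx":0.331,"dy":-0.053,"dz":-0.04,"yaw":-0.5,"claw":0.349},{"dx":0.331,"dy":-0.053,"dz":0.01,"yaw":-0.5,"claw":0.348},{"dx":0.331,"dy":-0.053,"dz":0.01,"yaw":-0.5,"claw":0.348},{"dx":0.331,"dy":-0.053,"dz":0.01,"yaw":-0.5,"claw":0.348}]'

```text
time: 42.42
tool_pos: [0.4604, -0.1607, 0.0764]
tool_rot: [0.0, 0.704, 0.71, 0.0]
contact_force: [0.1, -0.7, 0.2]
gripper_width: 0.328
grasp_force: 1.6
```

Run:
```python
from h import *
stat(); tilt()
```

```text
t 42.42 [ 0.4604 -0.1607  0.0764] ang 1.579 F [ 0.1 -0.7  0.2] w 0.328 g 1.6 j6 -0.50
cream (285, 173, 68, 60)
phi 75 v 165.9
phi 80 v 172.5
phi 85 v 179.3
```

send_rows --increments '[{"dx":0.006,"dy":0,"dz":0.02,"yaw":0,"claw":0.35},{"dx":0.016,"dy":0,"dz":0.025,"yaw":0,"claw":0.35},{"dx":0.028,"dy":0,"dz":0.03,"yaw":0,"claw":0.35},{"dx":0.04,"dy":0,"dz":0.034,"yaw":0,"claw":0.35},{"dx":0.052,"dy":0,"dz":0.037,"yaw":0,"claw":0.35},{"dx":0.064,"dy":0,"dz":0.041,"yaw":0,"claw":0.35},{"dx":0.064,"dy":0,"dz":0.041,"yaw":0,"claw":0.28},{"dx":0.064,"dy":0,"dz":0.041,"yaw":0,"claw":0.2},{"dx":0.056,"dy":0,"dz":0.06,"yaw":0,"claw":0.2},{"dx":0.056,"dy":0,"dz":0.073,"yaw":0,"claw":0.2},{"dx":0.056,"dy":0,"dz":0.073,"yaw":0,"claw":0.2}]'

```text
time: 43.85
tool_pos: [0.459, -0.1317, 0.038]
tool_rot: [-0.001, 0.704, 0.71, -0.0]
contact_force: [-0.9, -0.0, -0.7]
gripper_width: 0.401
grasp_force: 0.0
```

Run:
```python
from h import *
stat(); mount()
```

```text
t 43.85 [ 0.459  -0.1317  0.038 ] ang 1.579 F [-0.9 -0.  -0.7] w 0.401 g 0.0 j6 -0.44
cream (283, 213, 73, 27) front edge fwd 0.0124 lat -0.0007 width 0.0416
```

send_rows --increments '[{"dx":-0.017,"dy":0,"dz":0,"yaw":0,"claw":0.2},{"dx":-0.017,"dy":0,"dz":0,"yaw":0,"claw":1},{"dx":-0.017,"dy":0,"dz":0,"yaw":0,"claw":1},{"dx":-0.017,"dy":0,"dz":0,"yaw":0,"claw":1},{"dx":-0.017,"dy":0,"dz":-0.1,"yaw":0,"claw":1},{"dx":-0.017,"dy":0,"dz":-0.2,"yaw":0,"claw":1},{"dx":0.1,"dy":0.02,"dz":-0.25,"yaw":0,"claw":1},{"dx":0.22,"dy":0.042,"dz":-0.25,"yaw":0,"claw":1},{"dx":0.34,"dy":0.042,"dz":-0.25,"yaw":0,"claw":1},{"dx":0.46,"dy":0.042,"dz":-0.25,"yaw":0,"claw":1},{"dx":0.58,"dy":0.042,"dz":-0.25,"yaw":0,"claw":1},{"dx":0.7,"dy":0.042,"dz":-0.25,"yaw":0,"claw":1},{"dx":0.76,"dy":0.042,"dz":-0.25,"yaw":0,"claw":1},{"dx":0.76,"dy":0.042,"dz":-0.25,"yaw":0,"claw":1}]'

```text
time: 45.65
tool_pos: [0.4765, 0.2501, 0.1636]
tool_rot: [-0.001, 0.703, 0.712, -0.001]
contact_force: [0.9, -0.9, -0.7]
gripper_width: 0.312
grasp_force: 59.2
```

Run:
```python
from h import *
stat(); go([*case(-.040,.105),.049],np.pi/2+CY)
```

```text
t 45.65 [0.4765 0.2501 0.1636] ang 1.584 F [ 0.9 -0.9 -0.7] w 0.312 g 59.2 j6 0.33
dx -0.0024 dy 0.0014 dz 0.2292 yaw 0.0025
```

send_rows --increments '[{"dx":-0.002,"dy":0.001,"dz":0.1,"yaw":0,"claw":1},{"dx":-0.002,"dy":0.001,"dz":0.17,"yaw":0,"claw":1},{"dx":-0.002,"dy":0.001,"dz":0.2,"yaw":0,"claw":1},{"dx":-0.002,"dy":0.001,"dz":0.22,"yaw":0,"claw":1},{"dx":-0.002,"dy":0.001,"dz":0.228,"yaw":0,"claw":1},{"dx":-0.002,"dy":0.001,"dz":0.231,"yaw":0,"claw":1}]'

```text
time: 46.4
tool_pos: [0.4782, 0.247, 0.049]
tool_rot: [0.0, 0.704, 0.71, 0.0]
contact_force: [-0.4, -0.1, -0.3]
gripper_width: 0.31
grasp_force: 60.2
```

send_rows --increments '[{"dx":0,"dy":0,"dz":0.004,"yaw":0,"claw":1},{"dx":0,"dy":0,"dz":0.006,"yaw":0,"claw":1},{"dx":0,"dy":0,"dz":0.006,"yaw":0,"claw":0.1},{"dx":0,"dy":0,"dz":0.006,"yaw":0,"claw":0.1},{"dx":0,"dy":0,"dz":-0.06,"yaw":0,"claw":0.1},{"dx":0,"dy":0,"dz":-0.16,"yaw":0,"claw":0.1},{"dx":-0.1,"dy":0,"dz":-0.28,"yaw":0,"claw":0},{"dx":-0.92,"dy":0.15,"dz":-0.32,"yaw":0,"claw":0},{"dx":-0.92,"dy":0.15,"dz":-0.32,"yaw":0,"claw":0},{"dx":-0.92,"dy":0.15,"dz":-0.32,"yaw":0,"claw":0},{"dx":-0.92,"dy":0.15,"dz":-0.32,"yaw":0,"claw":0},{"dx":-0.92,"dy":0.15,"dz":-0.32,"yaw":0,"claw":0},{"dx":-0.92,"dy":0.15,"dz":-0.32,"yaw":0,"claw":0},{"dx":-0.92,"dy":0.15,"dz":-0.32,"yaw":0,"claw":0},{"dx":-0.92,"dy":0.15,"dz":-0.32,"yaw":0,"claw":0}]'

```text
time: 48.28
tool_pos: [0.5573, -0.2154, 0.2088]
tool_rot: [0.0, 0.706, 0.709, -0.0]
contact_force: [-0.5, -0.0, -0.5]
gripper_width: 0.496
grasp_force: 0.0
```

```bash
cat >> h.py <<'E'
def rect(c,K,W,z,name):
    b=cv2.boxPoints(cv2.minAreaRect(c)); p=ray(b,K,W,z)[:,:2]; e=[p[1]-p[0],p[2]-p[1]]; L=[np.linalg.norm(v) for v in e]; v=e[int(np.argmax(L))]
    print(name,"px",np.round(b.mean(0)),"ctr",np.round(p.mean(0),4),"size",np.round(sorted(L),4),"long axis ang %.3f"%(np.arctan2(v[1],v[0])%np.pi)); return p.mean(0),np.arctan2(v[1],v[0])%np.pi
def things(im,K,W,zf=.023,zl=.012):
    hsv=cv2.cvtColor(im,cv2.COLOR_RGB2HSV); o={}
    m=cv2.inRange(hsv,(105,100,50),(125,255,220))
    cs=[c for c in cv2.findContours(m,0,2)[0] if cv2.contourArea(c)>400]
    if cs: o["felt"]=rect(max(cs,key=cv2.contourArea),K,W,zf,"felt")
    m=cv2.inRange(hsv,(105,12,140),(130,70,255))|cv2.inRange(hsv,(0,0,195),(180,30,255)); m[:, :3]=0
    m=cv2.morphologyEx(m,cv2.MORPH_OPEN,np.ones((3,3)))
    for c in cv2.findContours(m,0,2)[0]:
        if cv2.contourArea(c)>800: rect(c,K,W,zl,"steel")
    return o
E
python3 - <<'E'
from h import *
stat(); im,K,W=snap("wrist","w_pad.png"); np.savez("w_pad.npz",im=im,K=K,W=W)
things(im,K,W)
E
```

```text
t 48.27 [ 0.5573 -0.2154  0.2088] ang 1.575 F [-0.5 -0.  -0.5] w 0.496 g 0.0 j6 -0.50
felt px [313.  96.] ctr [ 0.5507 -0.132 ] size [0.0425 0.0563] long axis ang 2.946
steel px [396. 117.] ctr [ 0.6411 -0.1531] size [0.0534 0.0675] long axis ang 2.515
steel px [314.  96.] ctr [ 0.5506 -0.1318] size [0.0542 0.0682] long axis ang 2.949
steel px [145.  90.] ctr [ 0.3695 -0.1319] size [0.0252 0.1782] long axis ang 1.323
```

View pics/w_pad.png

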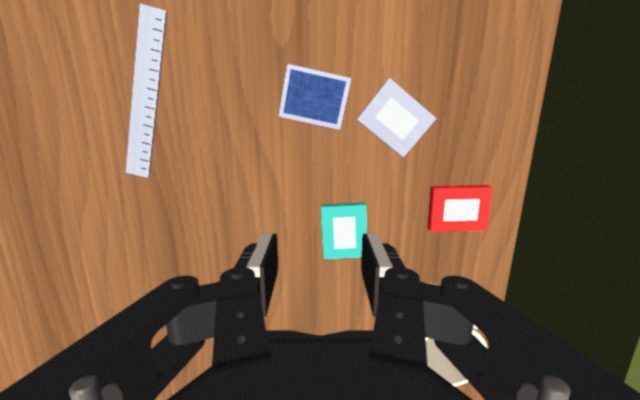

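The pad is at (314,96) and the steel lid at (396,117), both undisturbed and clear of the turquoise lid at (344,232) and the red one at (460,210). Next I'll grip the pad across its short side.

send_rows --increments '[{"dx":0.167,"dy":-0.013,"dz":0.05,"yaw":-0.914,"claw":-0.7},{"dx":0.167,"dy":-0.013,"dz":0.1,"yaw":-0.914,"claw":-0.7},{"dx":0.167,"dy":-0.013,"dz":0.1,"yaw":-0.914,"claw":-0.7},{"dx":0.167,"dy":-0.013,"dz":0.1,"yaw":-0.914,"claw":-0.7},{"dx":0.167,"dy":-0.013,"dz":0.2,"yaw":-0.914,"claw":-0.7},{"dx":0.167,"dy":-0.013,"dz":0.2,"yaw":-0.914,"claw":-0.7},{"dx":0.167,"dy":-0.013,"dz":0.2,"yaw":-0.914,"claw":-0.7},{"dx":0.167,"dy":-0.013,"dz":0.2,"yaw":-0.914,"claw":-0.7},{"dx":0.167,"dy":-0.013,"dz":0.3,"yaw":-0.914,"claw":-0.7},{"dx":0.167,"dy":-0.013,"dz":0.401,"yaw":-0.914,"claw":-0.7},{"dx":0.167,"dy":-0.013,"dz":0.401,"yaw":-0.914,"claw":-0.7}]'

```text
time: 49.7
tool_pos: [0.5453, -0.1255, 0.0035]
tool_rot: [-0.005, 0.094, 0.996, 0.002]
contact_force: [-0.1, 0.6, -0.4]
gripper_width: 0.853
grasp_force: 0.0
```

send_rows --increments '[{"dx":0,"dy":0,"dz":0,"yaw":0,"claw":1},{"dx":0,"dy":0,"dz":0,"yaw":0,"claw":1},{"dx":0,"dy":0,"dz":0,"yaw":0,"claw":1},{"dx":0,"dy":0,"dz":0,"yaw":0,"claw":1},{"dx":0,"dy":0,"dz":-0.1,"yaw":0,"claw":1},{"dx":0,"dy":0,"dz":-0.2,"yaw":0,"claw":1},{"dx":0,"dy":0,"dz":-0.35,"yaw":0,"claw":1},{"dx":0,"dy":0,"dz":-0.35,"yaw":0,"claw":1}]'

```text
time: 50.7
tool_pos: [0.5529, -0.1298, 0.1902]
tool_rot: [0.006, 0.095, 0.995, -0.002]
contact_force: [0.5, -0.6, -0.7]
gripper_width: 0.586
grasp_force: 62.4
```

Run:
```python
from h import *
stat(); go([*case(.027,0),.18],CY); print(case(.027,0))
im,K,W=snap("wrist"); things(im,K,W,zf=pose()[2,3]+.015)
```

```text
t 50.70 [ 0.5529 -0.1298  0.1902] ang 2.951 F [ 0.5 -0.6 -0.7] w 0.586 g 62.4 j6 -1.74
dx 0.1199 dy 0.5358 dz 0.0181 yaw -0.1333
[0.54499891 0.144543  ]
felt px [319. 258.] ctr [ 0.5526 -0.1301] size [0.0419 0.0581] long axis ang 2.994
steel px [320. 252.] ctr [ 0.6472 -0.1482] size [0.1235 0.1584] long axis ang 3.012
steel px [542. 129.] ctr [0.5492 0.1044] size [0.0802 0.1867] long axis ang 1.580
```

send_rows --increments '[{"dx":0,"dy":0,"dz":0,"yaw":0,"claw":1},{"dx":0.03,"dy":0.12,"dz":0.0,"yaw":-0.06,"claw":1},{"dx":0.06,"dy":0.24,"dz":0.0,"yaw":-0.13,"claw":1},{"dx":0.09,"dy":0.36,"dz":0.0,"yaw":-0.13,"claw":1},{"dx":0.12,"dy":0.48,"dz":0.0,"yaw":-0.13,"claw":1},{"dx":0.12,"dy":0.536,"dz":0.0,"yaw":-0.13,"claw":1},{"dx":0.12,"dy":0.536,"dz":0.0,"yaw":-0.13,"claw":1},{"dx":0.12,"dy":0.536,"dz":0.0,"yaw":-0.13,"claw":1},{"dx":0.12,"dy":0.536,"dz":0.0,"yaw":-0.13,"claw":1}]'

```text
time: 51.88
tool_pos: [0.5415, 0.1446, 0.1823]
tool_rot: [-0.001, -0.001, 1.0, -0.0]
contact_force: [-0.1, -0.3, -1.7]
gripper_width: 0.583
grasp_force: 62.5
```

Run:
```python
from h import *
stat(); go([*case(.027,0),.05],CY);go([*case(.027,0),.038],CY)
im,K,W=snap("wrist"); things(im,K,W,zf=pose()[2,3]+.015)
```

```text
t 51.88 [0.5415 0.1446 0.1823] ang -3.139 F [-0.1 -0.3 -1.7] w 0.583 g 62.5 j6 -1.44
dx -0.0075 dy -0.0001 dz 0.2646 yaw -0.0043
dx -0.0075 dy -0.0001 dz 0.2886 yaw -0.0043
felt px [319. 258.] ctr [0.5406 0.1444] size [0.0416 0.0571] long axis ang 0.044
steel px [ 60. 263.] ctr [ 0.6412 -0.1531] size [0.0546 0.0687] long axis ang 2.471
steel px [319. 232.] ctr [0.6087 0.1442] size [0.1981 0.3033] long axis ang 1.580
steel px [246. 117.] ctr [0.478  0.0702] size [0.0226 0.0498] long axis ang 0.006
steel px [391. 116.] ctr [0.4766 0.2168] size [0.0227 0.0495] long axis ang 0.008
steel px [318. 116.] ctr [0.4773 0.143 ] size [0.0217 0.0496] long axis ang 0.011
steel px [66.  2.] ctr [ 0.3763 -0.0881] size [0.0263 0.1028] long axis ang 1.332
```

send_rows --increments '[{"dx":-0.008,"dy":0,"dz":0.1,"yaw":-0.004,"claw":1},{"dx":-0.008,"dy":0,"dz":0.2,"yaw":-0.004,"claw":1},{"dx":-0.008,"dy":0,"dz":0.26,"yaw":-0.004,"claw":1},{"dx":-0.008,"dy":0,"dz":0.272,"yaw":-0.004,"claw":1},{"dx":-0.008,"dy":0,"dz":0.28,"yaw":-0.004,"claw":1},{"dx":-0.008,"dy":0,"dz":0.284,"yaw":-0.004,"claw":1},{"dx":-0.008,"dy":0,"dz":0.284,"yaw":-0.004,"claw":1}]'

```text
time: 52.8
tool_pos: [0.5455, 0.1457, 0.0427]
tool_rot: [-0.001, -0.005, 1.0, -0.0]
contact_force: [-5.8, -0.8, -0.4]
gripper_width: 0.584
grasp_force: 63.2
```

send_rows --increments '[{"dx":0.005,"dy":0,"dz":-0.004,"yaw":0,"claw":1},{"dx":0.005,"dy":0,"dz":-0.004,"yaw":0,"claw":1},{"dx":0.005,"dy":0,"dz":0.0,"yaw":0,"claw":1}]'

```text
time: 53.18
tool_pos: [0.5444, 0.146, 0.0424]
tool_rot: [0.001, -0.005, 1.0, 0.0]
contact_force: [1.5, -0.8, -1.0]
gripper_width: 0.585
grasp_force: 62.6
```

Run:
```python
from h import *
stat(); im,K,W=snap("wrist","rec.png"); things(im,K,W,zf=pose()[2,3]+.015)
cv2.imwrite("pics/rec_c.png",im[60:330,150:490,::-1])
```

```text
t 53.17 [0.5444 0.146  0.0424] ang -3.131 F [ 1.5 -0.8 -1. ] w 0.585 g 62.6 j6 -1.45
felt px [319. 259.] ctr [0.5443 0.1457] size [0.0419 0.0583] long axis ang 0.052
steel px [316. 244.] ctr [0.5589 0.144 ] size [0.0962 0.3246] long axis ang 1.581
steel px [458. 112.] ctr [0.4765 0.2219] size [0.0239 0.0523] long axis ang 0.089
steel px [316. 112.] ctr [0.4774 0.1434] size [0.0234 0.0519] long axis ang 0.027
steel px [174. 112.] ctr [0.4777 0.0644] size [0.0239 0.0521] long axis ang 3.042
```

View pics/rec_c.png

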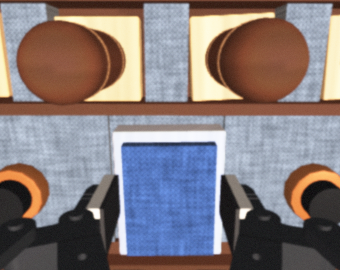

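The pad lies over the recess and centred on it, with even gaps at crop columns 108/113 and 224/228. I'll lower it in.

send_rows --increments '[{"dx":0,"dy":0,"dz":0.004,"yaw":0,"claw":1},{"dx":0,"dy":0,"dz":0.008,"yaw":0,"claw":1},{"dx":0,"dy":0,"dz":0.009,"yaw":0,"claw":1},{"dx":0,"dy":0,"dz":0.009,"yaw":0,"claw":1}]'

```text
time: 53.72
tool_pos: [0.5439, 0.1459, 0.041]
tool_rot: [-0.001, -0.005, 1.0, -0.0]
contact_force: [-11.9, -2.2, 23.0]
gripper_width: 0.587
grasp_force: 69.0
```

send_rows --increments '[{"dx":0,"dy":0,"dz":-0.004,"yaw":0,"claw":1},{"dx":0.004,"dy":0,"dz":-0.004,"yaw":0,"claw":1},{"dx":0.005,"dy":-0.001,"dz":0.0,"yaw":0,"claw":1},{"dx":0.005,"dy":-0.001,"dz":0.0,"yaw":0,"claw":1}]'

```text
time: 54.22
tool_pos: [0.5438, 0.1459, 0.041]
tool_rot: [0.003, -0.005, 1.0, 0.0]
contact_force: [-4.3, 0.4, 14.5]
gripper_width: 0.585
grasp_force: 67.2
```

Run:
```python
from h import *
stat()
s=manip.state(); print(s["ft_torque"])
```

```text
t 54.23 [0.5438 0.1459 0.041 ] ang -3.131 F [-4.3  0.4 14.5] w 0.585 g 67.2 j6 -1.45
[-0.1029296   0.72078236 -0.03167861]
```

Pushing down meets the rim. The middle block shows the pad about 2 mm left of the case's middle, so I'll raise, shift right and retry.

send_rows --increments '[{"dx":0,"dy":0,"dz":-0.012,"yaw":0,"claw":1},{"dx":-0.002,"dy":-0.004,"dz":-0.012,"yaw":0,"claw":1},{"dx":-0.002,"dy":-0.004,"dz":-0.012,"yaw":0,"claw":1},{"dx":-0.002,"dy":-0.004,"dz":-0.012,"yaw":0,"claw":1}]'

```text
time: 54.72
tool_pos: [0.5413, 0.1432, 0.042]
tool_rot: [-0.001, -0.005, 1.0, -0.0]
contact_force: [-0.4, 0.5, -1.2]
gripper_width: 0.586
grasp_force: 62.6
```

Run:
```python
from h import *
stat(); im,K,W=snap("wrist"); z=pose()[2,3]
T=pose()
g=cv2.cvtColor(im,cv2.COLOR_RGB2GRAY).astype(float)
hsv=cv2.cvtColor(im,cv2.COLOR_RGB2HSV)
# steel base front edge & sides: bright pixels
m=cv2.inRange(hsv,(0,0,185),(180,60,255)); m[:150]=0; m[300:]=0; m[:, :255]=0; m[:,385:]=0
for r in (192,196,200,204,210,216,222):
    c=np.where(m[r])[0]; print(r,(c.min(),c.max()) if len(c) else None, end=" ")
print()
# recess side lines: dark columns in rows between rib and pad
p=g[174:184].mean(0); d=p-cv2.blur(p[None],(15,1))[0]
print([(i,round(d[i],1)) for i in range(240,400) if d[i]<-6])
q=g[150:200,318-20:318+20].mean(1); print(np.round(q[::2]).tolist())
```

```text
t 54.73 [0.5413 0.1432 0.042 ] ang -3.132 F [-0.4  0.5 -1.2] w 0.586 g 62.6 j6 -1.46
192 (np.int64(255), np.int64(384)) 196 (np.int64(255), np.int64(384)) 200 (np.int64(255), np.int64(384)) 204 (np.int64(255), np.int64(384)) 210 (np.int64(255), np.int64(384)) 216 (np.int64(255), np.int64(384)) 222 (np.int64(255), np.int64(384)) 
[(263, np.float64(-9.7)), (264, np.float64(-8.4)), (378, np.float64(-7.8)), (379, np.float64(-11.7))]
[170.0, 172.0, 167.0, 170.0, 175.0, 168.0, 171.0, 170.0, 157.0, 75.0, 84.0, 101.0, 101.0, 100.0, 101.0, 108.0, 169.0, 152.0, 137.0, 139.0, 159.0, 243.0, 248.0, 248.0, 248.0]
```

send_rows --increments '[{"dx":-0.001,"dy":0.001,"dz":0.003,"yaw":0,"claw":1},{"dx":-0.001,"dy":0.001,"dz":0.006,"yaw":0,"claw":1},{"dx":-0.001,"dy":0.001,"dz":0.008,"yaw":0,"claw":1},{"dx":-0.001,"dy":0.001,"dz":0.008,"yaw":0,"claw":1}]'

```text
time: 55.28
tool_pos: [0.5423, 0.1438, 0.0411]
tool_rot: [-0.001, -0.005, 1.0, -0.0]
contact_force: [-9.1, -1.8, 14.1]
gripper_width: 0.585
grasp_force: 66.8
```

send_rows --increments '[{"dx":0,"dy":0,"dz":-0.01,"yaw":0,"claw":1},{"dx":-0.004,"dy":0,"dz":-0.009,"yaw":0,"claw":1},{"dx":-0.004,"dy":0,"dz":-0.007,"yaw":0,"claw":1},{"dx":-0.004,"dy":0,"dz":-0.007,"yaw":0,"claw":-0.4},{"dx":-0.004,"dy":0,"dz":-0.007,"yaw":0,"claw":-0.4},{"dx":-0.004,"dy":0,"dz":-0.007,"yaw":0,"claw":-0.4},{"dx":-0.004,"dy":0,"dz":-0.1,"yaw":0,"claw":-0.4},{"dx":-0.02,"dy":0,"dz":-0.25,"yaw":0,"claw":-0.4},{"dx":-0.1,"dy":0,"dz":-0.35,"yaw":0,"claw":-0.4},{"dx":-0.1,"dy":0,"dz":-0.4,"yaw":0,"claw":-0.4},{"dx":-0.1,"dy":0,"dz":-0.4,"yaw":0,"claw":-0.4}]'

```text
time: 56.65
tool_pos: [0.5949, 0.1446, 0.2435]
tool_rot: [0.004, -0.005, 1.0, 0.0]
contact_force: [-1.3, -0.6, -0.9]
gripper_width: 0.702
grasp_force: 0.0
```

Run:
```python
from h import *
stat(); im,K,W=snap("wrist","rec2.png"); np.savez("w_rec2.npz",im=im,K=K,W=W); things(im,K,W,zf=.053,zl=.046)
hsv=cv2.cvtColor(im,cv2.COLOR_RGB2HSV); m=cv2.inRange(hsv,(105,100,50),(125,255,220))
c=max(cv2.findContours(m,0,2)[0],key=cv2.contourArea); b=cv2.boxPoints(cv2.minAreaRect(c)); print(np.round(b,1).tolist())
for z in (.053,.057,.061):
    p=ray(cv2.approxPolyDP(c,6,True)[:,0],K,W,z)[:,:2]; print(z,np.round(p,4).tolist())
```

```text
t 56.65 [0.5949 0.1446 0.2435] ang -3.132 F [-1.3 -0.6 -0.9] w 0.702 g 0.0 j6 -1.46
felt px [318. 129.] ctr [0.5459 0.1433] size [0.0412 0.055 ] long axis ang 0.027
steel px [ 89. 200.] ctr [ 0.6301 -0.1259] size [0.0502 0.063 ] long axis ang 2.457
steel px [620. 159.] ctr [0.5761 0.4864] size [0.041  0.0617] long axis ang 0.294
steel px [319. 127.] ctr [0.5445 0.1439] size [0.0715 0.2718] long axis ang 1.581
steel px [383.  64.] ctr [0.4786 0.2094] size [0.0202 0.0444] long axis ang 3.133
steel px [320.  64.] ctr [0.4793 0.1437] size [0.0194 0.0434] long axis ang 0.019
steel px [256.  63.] ctr [0.48   0.0774] size [0.0205 0.0441] long axis ang 0.009
[[299.0, 103.0], [338.0, 103.0], [338.0, 155.0], [299.0, 155.0]]
0.053 [[0.5186, 0.1235], [0.5735, 0.1242], [0.5732, 0.1629], [0.5182, 0.1636]]
0.057 [[0.5187, 0.1238], [0.573, 0.1244], [0.5726, 0.1627], [0.5183, 0.1634]]
0.061 [[0.5188, 0.124], [0.5724, 0.1247], [0.572, 0.1625], [0.5184, 0.1632]]
```

send_rows --increments '[{"dx":0.099,"dy":-0.002,"dz":0.1,"yaw":0,"claw":1},{"dx":0.099,"dy":-0.002,"dz":0.2,"yaw":0,"claw":1},{"dx":0.099,"dy":-0.002,"dz":0.3,"yaw":0,"claw":1},{"dx":0.099,"dy":-0.002,"dz":0.36,"yaw":0,"claw":1},{"dx":0.099,"dy":-0.002,"dz":0.37,"yaw":0,"claw":1},{"dx":0.099,"dy":-0.002,"dz":0.376,"yaw":0,"claw":1},{"dx":0.099,"dy":-0.002,"dz":0.38,"yaw":0,"claw":1},{"dx":0.099,"dy":-0.002,"dz":0.384,"yaw":0,"claw":1},{"dx":0.099,"dy":-0.002,"dz":0.384,"yaw":0,"claw":1}]'

```text
time: 57.82
tool_pos: [0.541, 0.1427, 0.0528]
tool_rot: [-0.004, -0.006, 1.0, -0.001]
contact_force: [-25.9, -4.4, 47.3]
gripper_width: 0.001
grasp_force: 23.6
```

The fingers met the felt at 0.0528, which matches the seated height of 0.053, so the pad is in its recess. Next is the steel lid.

send_rows --increments '[{"dx":0,"dy":0,"dz":-0.1,"yaw":0,"claw":1},{"dx":0,"dy":0,"dz":-0.25,"yaw":0,"claw":0},{"dx":0,"dy":-0.1,"dz":-0.36,"yaw":0,"claw":-0.7},{"dx":0,"dy":-0.3,"dz":-0.36,"yaw":0,"claw":-0.7},{"dx":0,"dy":-0.5,"dz":-0.36,"yaw":0,"claw":-0.7},{"dx":-0.2,"dy":-0.59,"dz":-0.36,"yaw":0,"claw":-0.7},{"dx":-0.32,"dy":-0.59,"dz":-0.3,"yaw":0,"claw":-0.7},{"dx":-0.32,"dy":-0.59,"dz":-0.3,"yaw":0,"claw":-0.7},{"dx":-0.32,"dy":-0.59,"dz":-0.3,"yaw":0,"claw":-0.7},{"dx":-0.32,"dy":-0.59,"dz":-0.3,"yaw":0,"claw":-0.7}]'

```text
time: 59.08
tool_pos: [0.7048, -0.151, 0.1926]
tool_rot: [-0.003, -0.004, 1.0, 0.001]
contact_force: [-0.2, 0.2, -0.9]
gripper_width: 0.852
grasp_force: 0.0
```

Run:
```python
from h import *
stat(); im,K,W=snap("wrist","w_lid.png"); np.savez("w_lid.npz",im=im,K=K,W=W); things(im,K,W)
go([.6411,-.1531,.005],2.515)
```

```text
t 59.08 [ 0.7048 -0.151   0.1926] ang -3.133 F [-0.2  0.2 -0.9] w 0.852 g 0.0 j6 -1.89
steel px [ 38. 185.] ctr [ 0.7171 -0.4601] size [0.075 0.104] long axis ang 2.942
steel px [317. 117.] ctr [ 0.6405 -0.1539] size [0.0537 0.0677] long axis ang 2.455
steel px [182.  61.] ctr [ 0.5873 -0.2876] size [0.0262 0.0414] long axis ang 1.628
steel px [554.  27.] ctr [0.5541 0.0753] size [0.0486 0.1253] long axis ang 1.581
dx 0.1251 dy -0.0054 dz 0.3781 yaw 0.4243
```

send_rows --increments '[{"dx":0.126,"dy":-0.006,"dz":0.1,"yaw":0.45,"claw":-0.7},{"dx":0.126,"dy":-0.006,"dz":0.2,"yaw":0.45,"claw":-0.7},{"dx":0.126,"dy":-0.006,"dz":0.25,"yaw":0.45,"claw":-0.7},{"dx":0.126,"dy":-0.006,"dz":0.25,"yaw":0.45,"claw":-0.7},{"dx":0.126,"dy":-0.006,"dz":0.32,"yaw":0.45,"claw":-0.7},{"dx":0.126,"dy":-0.006,"dz":0.36,"yaw":0.45,"claw":-0.7},{"dx":0.126,"dy":-0.006,"dz":0.377,"yaw":0.45,"claw":-0.7},{"dx":0.126,"dy":-0.006,"dz":0.377,"yaw":0.45,"claw":-0.7},{"dx":0.126,"dy":-0.006,"dz":0.377,"yaw":0.45,"claw":1},{"dx":0.126,"dy":-0.006,"dz":0.377,"yaw":0.45,"claw":1},{"dx":0.126,"dy":-0.006,"dz":0.377,"yaw":0.45,"claw":1},{"dx":0.126,"dy":-0.006,"dz":0.377,"yaw":0.45,"claw":1},{"dx":0.126,"dy":-0.006,"dz":0.377,"yaw":0.45,"claw":1}]'

```text
time: 60.75
tool_pos: [0.6456, -0.1554, 0.0121]
tool_rot: [0.003, 0.326, 0.945, -0.0]
contact_force: [-0.1, -0.9, 5.7]
gripper_width: -0.002
grasp_force: 3.6
```

send_rows --increments '[{"dx":0,"dy":0,"dz":-0.05,"yaw":0,"claw":1},{"dx":0,"dy":0,"dz":-0.15,"yaw":0,"claw":1},{"dx":0,"dy":0,"dz":-0.27,"yaw":0,"claw":1},{"dx":0,"dy":0,"dz":-0.38,"yaw":0,"claw":1},{"dx":0,"dy":0,"dz":-0.38,"yaw":0,"claw":1},{"dx":0,"dy":0,"dz":-0.38,"yaw":0,"claw":1}]'

```text
time: 61.5
tool_pos: [0.643, -0.1542, 0.1988]
tool_rot: [0.0, 0.326, 0.945, 0.0]
contact_force: [0.2, 1.1, -0.6]
gripper_width: -0.002
grasp_force: 0.0
```

Run:
```python
from h import *
stat(); T=pose(); im,K,W=snap("wrist","w_lidg.png"); things(im,K,W,zl=T[2,3]+.008)
go([.5455,.1437,.19],CY)
```

```text
t 61.50 [ 0.643  -0.1542  0.1988] ang 2.477 F [ 0.2  1.1 -0.6] w -0.002 g 0.0 j6 -1.25
steel px [318. 173.] ctr [ 0.6103 -0.1295] size [0.0217 0.0278] long axis ang 2.498
dx 0.5195 dy 0.3490 dz 0.0150 yaw -0.4492
```

The fingers closed over the top of the lid, because open pads stand further back. I'll re-measure the lid and grip lower.

Run:
```python
from h import *
stat(); im,K,W=snap("wrist"); things(im,K,W)
go([.6408,-.1535,-.003])
```

```text
t 61.55 [ 0.6423 -0.1539  0.1971] ang 2.477 F [ 0.4 -0.3  0.5] w 0.002 g 0.0 j6 -1.25
steel px [318. 174.] ctr [ 0.6399 -0.1537] size [0.0528 0.0676] long axis ang 2.498
dx 0.0009 dy -0.0005 dz 0.3984 yaw 0.0000
```

send_rows --increments '[{"dx":0.003,"dy":-0.002,"dz":0,"yaw":-0.009,"claw":-0.7},{"dx":0.003,"dy":-0.002,"dz":0.1,"yaw":-0.009,"claw":-0.7},{"dx":0.003,"dy":-0.002,"dz":0.2,"yaw":-0.009,"claw":-0.7},{"dx":0.003,"dy":-0.002,"dz":0.3,"yaw":-0.009,"claw":-0.7},{"dx":0.003,"dy":-0.002,"dz":0.37,"yaw":-0.009,"claw":-0.7},{"dx":0.003,"dy":-0.002,"dz":0.394,"yaw":-0.009,"claw":-0.7},{"dx":0.003,"dy":-0.002,"dz":0.394,"yaw":-0.009,"claw":-0.7},{"dx":0.003,"dy":-0.002,"dz":0.394,"yaw":-0.009,"claw":-0.2},{"dx":0.003,"dy":-0.002,"dz":0.394,"yaw":-0.009,"claw":-0.1},{"dx":0.003,"dy":-0.002,"dz":0.394,"yaw":-0.009,"claw":0},{"dx":0.003,"dy":-0.002,"dz":0.394,"yaw":-0.009,"claw":0}]'

```text
time: 62.98
tool_pos: [0.6431, -0.1547, 0.0042]
tool_rot: [0.002, 0.32, 0.947, -0.0]
contact_force: [-0.4, 0.3, 6.2]
gripper_width: 0.606
grasp_force: 63.2
```

send_rows --increments '[{"dx":0,"dy":0,"dz":-0.05,"yaw":0,"claw":1},{"dx":0,"dy":0,"dz":-0.15,"yaw":0,"claw":1},{"dx":0,"dy":0,"dz":-0.27,"yaw":0,"claw":1},{"dx":0,"dy":0,"dz":-0.38,"yaw":0,"claw":1},{"dx":0,"dy":0,"dz":-0.38,"yaw":0,"claw":1},{"dx":0,"dy":0,"dz":-0.38,"yaw":0,"claw":1}]'

```text
time: 63.72
tool_pos: [0.6407, -0.1538, 0.1909]
tool_rot: [-0.0, 0.32, 0.947, 0.0]
contact_force: [0.7, 0.3, -0.9]
gripper_width: 0.605
grasp_force: 62.7
```

Run:
```python
from h import *
stat(); T=pose(); im,K,W=snap("wrist","w_lidg.png"); things(im,K,W,zl=T[2,3]+.008)
go([.5455,.1437,.19],CY)
```

```text
t 63.73 [ 0.6407 -0.1538  0.1909] ang 2.490 F [ 0.7  0.3 -0.9] w 0.605 g 62.7 j6 -1.27
steel px [320. 248.] ctr [ 0.6389 -0.1527] size [0.0529 0.0673] long axis ang 2.541
dx 0.5109 dy 0.3583 dz -0.0001 yaw -0.4402
```

send_rows --increments '[{"dx":0.08,"dy":0.04,"dz":-0.05,"yaw":-0.06,"claw":1},{"dx":0.18,"dy":0.1,"dz":-0.05,"yaw":-0.18,"claw":1},{"dx":0.28,"dy":0.17,"dz":-0.05,"yaw":-0.3,"claw":1},{"dx":0.38,"dy":0.25,"dz":-0.05,"yaw":-0.42,"claw":1},{"dx":0.47,"dy":0.32,"dz":-0.05,"yaw":-0.44,"claw":1},{"dx":0.511,"dy":0.358,"dz":0.0,"yaw":-0.44,"claw":1},{"dx":0.511,"dy":0.358,"dz":0.0,"yaw":-0.44,"claw":1},{"dx":0.511,"dy":0.358,"dz":0.0,"yaw":-0.44,"claw":1},{"dx":0.511,"dy":0.358,"dz":0.1,"yaw":-0.44,"claw":1},{"dx":0.511,"dy":0.358,"dz":0.1,"yaw":-0.44,"claw":1}]'

```text
time: 65.03
tool_pos: [0.5438, 0.1416, 0.1373]
tool_rot: [-0.004, -0.003, 1.0, -0.001]
contact_force: [0.3, 0.7, -0.9]
gripper_width: 0.604
grasp_force: 62.9
```

Run:
```python
from h import *
stat(); T=pose(); im,K,W=snap("wrist"); things(im,K,W,zl=T[2,3]+.008)
go([.5475,.1434,.075],CY); go([.5475,.1434,.050],CY)
```

```text
t 65.03 [0.5438 0.1416 0.1373] ang -3.135 F [ 0.3  0.7 -0.9] w 0.604 g 62.9 j6 -1.46
felt px [322. 174.] ctr [0.5261 0.1432] size [0.0088 0.0476] long axis ang 1.578
steel px [323. 233.] ctr [0.5345 0.143 ] size [0.0819 0.1549] long axis ang 1.581
steel px [237. 115.] ctr [0.4777 0.1051] size [0.0114 0.0253] long axis ang 0.001
steel px [408. 115.] ctr [0.4769 0.1797] size [0.0112 0.0257] long axis ang 0.003
steel px [323. 115.] ctr [0.4772 0.1427] size [0.011  0.0252] long axis ang 0.021
dx -0.0045 dy 0.0029 dz 0.1299 yaw -0.0013
dx -0.0047 dy 0.0029 dz 0.1799 yaw -0.0013
```

send_rows --increments '[{"dx":-0.004,"dy":0,"dz":0.07,"yaw":0,"claw":1},{"dx":-0.004,"dy":0,"dz":0.13,"yaw":0,"claw":1},{"dx":-0.004,"dy":0,"dz":0.155,"yaw":0,"claw":1},{"dx":-0.004,"dy":0,"dz":0.16,"yaw":0,"claw":1},{"dx":-0.004,"dy":0,"dz":0.164,"yaw":0,"claw":1},{"dx":-0.004,"dy":0,"dz":0.168,"yaw":0,"claw":1},{"dx":-0.004,"dy":0,"dz":0.17,"yaw":0,"claw":1},{"dx":-0.004,"dy":0,"dz":0.17,"yaw":0,"claw":1}]'

```text
time: 66.08
tool_pos: [0.5485, 0.1433, 0.0565]
tool_rot: [0.0, -0.004, 1.0, 0.0]
contact_force: [-0.0, -0.5, -0.7]
gripper_width: 0.605
grasp_force: 63.0
```

Run:
```python
from h import *
stat()
```

```text
t 66.08 [0.5485 0.1433 0.0565] ang -3.133 F [-0.  -0.5 -0.7] w 0.605 g 63.0 j6 -1.46
```

send_rows --increments '[{"dx":0,"dy":0,"dz":0.003,"yaw":0,"claw":1},{"dx":0,"dy":0,"dz":0.006,"yaw":0,"claw":1},{"dx":0,"dy":0,"dz":0.009,"yaw":0,"claw":1},{"dx":0,"dy":0,"dz":0.009,"yaw":0,"claw":1}]'

```text
time: 66.58
tool_pos: [0.5482, 0.1433, 0.0515]
tool_rot: [-0.0, -0.004, 1.0, -0.0]
contact_force: [-0.1, 0.3, -0.3]
gripper_width: 0.608
grasp_force: 63.0
```

send_rows --increments '[{"dx":0,"dy":0,"dz":0.002,"yaw":0,"claw":1},{"dx":0,"dy":0,"dz":0.004,"yaw":0,"claw":1},{"dx":0,"dy":0,"dz":0.005,"yaw":0,"claw":1}]'

```text
time: 66.95
tool_pos: [0.5485, 0.1433, 0.0502]
tool_rot: [-0.0, -0.004, 1.0, -0.0]
contact_force: [-3.7, -1.3, 8.0]
gripper_width: 0.611
grasp_force: 63.8
```

The lid seated at the predicted height. I'll release, back off and check.

send_rows --increments '[{"dx":0,"dy":0,"dz":-0.002,"yaw":0,"claw":-0.4},{"dx":0,"dy":0,"dz":-0.002,"yaw":0,"claw":-0.4},{"dx":0,"dy":0,"dz":-0.002,"yaw":0,"claw":-0.4},{"dx":0,"dy":0,"dz":-0.1,"yaw":0,"claw":-0.4},{"dx":0,"dy":0,"dz":-0.25,"yaw":0,"claw":-0.4},{"dx":-0.1,"dy":0,"dz":-0.38,"yaw":0,"claw":0},{"dx":-0.1,"dy":0,"dz":-0.38,"yaw":0,"claw":0},{"dx":-0.1,"dy":0,"dz":-0.38,"yaw":0,"claw":0},{"dx":-0.1,"dy":0,"dz":-0.38,"yaw":0,"claw":0}]'

```text
time: 68.08
tool_pos: [0.5971, 0.1436, 0.237]
tool_rot: [-0.002, -0.004, 1.0, -0.0]
contact_force: [0.1, 1.5, -1.2]
gripper_width: 0.497
grasp_force: 0.0
```

Run:
```python
from h import *
stat(); im,K,W=snap("wrist","case2.png"); np.savez("w_case2.npz",im=im,K=K,W=W); hsv=cv2.cvtColor(im,cv2.COLOR_RGB2HSV)
things(im,K,W,zl=.058)
# white label on the lid, stamp mounts, knob
m=cv2.inRange(hsv,(0,0,215),(180,25,255)); m[:, :250]=0; m[:,390:]=0
for c in cv2.findContours(m,0,2)[0]:
    if cv2.contourArea(c)>100: rect(c,K,W,.058,"label")
m=cv2.inRange(hsv,(18,50,150),(30,170,255)); m[120:]=0; m[:, :200]=0; m[:,440:]=0
for c in cv2.findContours(m,0,2)[0]:
    if cv2.contourArea(c)>60: rect(c,K,W,.026,"mount")
m=cv2.inRange(hsv,(18,100,80),(32,255,255)); m[:140]=0; m[330:]=0
for c in cv2.findContours(m,0,2)[0]:
    if cv2.contourArea(c)>60: print("brass",cv2.boundingRect(c))
```

```text
t 68.08 [0.5971 0.1436 0.237 ] ang -3.133 F [ 0.1  1.5 -1.2] w 0.497 g 0.0 j6 -1.46
steel px [624. 160.] ctr [0.5744 0.4703] size [0.0314 0.0592] long axis ang 0.281
steel px [320. 128.] ctr [0.5452 0.1437] size [0.0709 0.2618] long axis ang 1.580
steel px [384.  63.] ctr [0.4807 0.2067] size [0.0197 0.0433] long axis ang 3.113
steel px [320.  63.] ctr [0.4813 0.1437] size [0.0185 0.0421] long axis ang 0.018
steel px [256.  63.] ctr [0.4821 0.0799] size [0.0196 0.0424] long axis ang 0.019
label px [320. 130.] ctr [0.5462 0.1433] size [0.0539 0.0685] long axis ang 0.032
mount px [289.  66.] ctr [0.4802 0.1094] size [0.0395 0.0408] long axis ang 1.580
mount px [350.  66.] ctr [0.4791 0.1765] size [0.0405 0.0418] long axis ang 1.580
mount px [413.  65.] ctr [0.4776 0.245 ] size [0.0409 0.0423] long axis ang 0.156
mount px [226.  65.] ctr [0.4791 0.0406] size [0.0419 0.0421] long axis ang 3.125
mount px [408.  28.] ctr [0.441  0.2354] size [0.0038 0.0222] long axis ang 1.580
brass (307, 290, 30, 31)
brass (307, 264, 29, 25)
brass (421, 263, 40, 19)
brass (182, 263, 40, 22)
brass (381, 166, 36, 4)
brass (225, 166, 35, 4)
```

Run:
```python
from h import *
d=np.load("w_case2.npz"); im,K,W=d["im"],d["K"],d["W"]
print(ray([(322,305),(322,276)],K,W,.188).round(4))
H=np.array([*case(.072,0)])
for a in (1.7,1.8,1.9,2.0):
    c,s=np.cos(a),np.sin(a); P=np.array([H[0]-(.174*c-.033*s),H[1],.034+.174*s+.033*c]); print(a,P.round(4),proj(P,K,W).round(1))
for a in np.arange(1.9,-.01,-.1):
    c,s=np.cos(a),np.sin(a); print("%.1f x %.4f z %.4f"%(a,H[0]-.174*c+.033*s,.034+.174*s+.033*c),end=" | ")
print(); go([.6778,.1446,.188-.019+.002],CY)
```

```text
[[0.6648 0.1461 0.188 ]
 [0.641  0.1458 0.188 ]]
1.7 [0.6451 0.1449 0.2023] [[320.8 292.5]]
1.8 [0.6617 0.1449 0.196 ] [[320.5 308. ]]
1.9 [0.6775 0.1449 0.188 ] [[320.3 319.8]]
2.0 [0.6924 0.1449 0.1785] [[320.  328.1]]
1.9 x 0.6775 z 0.1880 | 1.8 x 0.6617 z 0.1960 | 1.7 x 0.6451 z 0.2023 | 1.6 x 0.6281 z 0.2070 | 1.5 x 0.6106 z 0.2099 | 1.4 x 0.5929 z 0.2111 | 1.3 x 0.5752 z 0.2105 | 1.2 x 0.5577 z 0.2081 | 1.1 x 0.5405 z 0.2040 | 1.0 x 0.5238 z 0.1982 | 0.9 x 0.5077 z 0.1908 | 0.8 x 0.4924 z 0.1818 | 0.7 x 0.4782 z 0.1713 | 0.6 x 0.4650 z 0.1595 | 0.5 x 0.4531 z 0.1464 | 0.4 x 0.4426 z 0.1322 | 0.3 x 0.4335 z 0.1169 | 0.2 x 0.4260 z 0.1009 | 0.1 x 0.4202 z 0.0842 | -0.0 x 0.4160 z 0.0670 | 
dx -0.1628 dy 0.0005 dz 0.1301 yaw -0.0001
```

send_rows --increments '[{"dx":-0.122,"dy":0.004,"dz":0,"yaw":0,"claw":0},{"dx":-0.122,"dy":0.004,"dz":0,"yaw":0,"claw":0},{"dx":-0.122,"dy":0.004,"dz":0.0,"yaw":0,"claw":0},{"dx":-0.122,"dy":0.004,"dz":0.06,"yaw":0,"claw":0},{"dx":-0.122,"dy":0.004,"dz":0.118,"yaw":0,"claw":0},{"dx":-0.122,"dy":0.004,"dz":0.118,"yaw":0,"claw":0},{"dx":-0.122,"dy":0.004,"dz":0.118,"yaw":0,"claw":1},{"dx":-0.122,"dy":0.004,"dz":0.118,"yaw":0,"claw":1},{"dx":-0.122,"dy":0.004,"dz":0.118,"yaw":0,"claw":1},{"dx":-0.122,"dy":0.004,"dz":0.118,"yaw":0,"claw":1}]'

```text
time: 69.38
tool_pos: [0.6607, 0.1454, 0.1824]
tool_rot: [0.002, -0.004, 1.0, -0.001]
contact_force: [0.3, -5.6, 3.4]
gripper_width: 0.215
grasp_force: 58.7
```

```bash
python3 -c "
from h import *
stat()"
```

```text
t 69.38 [0.6607 0.1454 0.1824] ang -3.133 F [ 0.3 -5.6  3.4] w 0.215 g 58.7 j6 -1.47
```

Only the edge of the ball was caught, so the lid must be at 1.9, with the ball at x≈0.677. I'll re-grip there.

send_rows --increments '[{"dx":0,"dy":0,"dz":0,"yaw":0,"claw":0},{"dx":0,"dy":0,"dz":0,"yaw":0,"claw":0},{"dx":-0.039,"dy":-0.001,"dz":0,"yaw":0,"claw":0},{"dx":-0.039,"dy":-0.001,"dz":0.016,"yaw":0,"claw":0},{"dx":-0.039,"dy":-0.001,"dz":0.016,"yaw":0,"claw":0},{"dx":-0.039,"dy":-0.001,"dz":0.016,"yaw":0,"claw":1},{"dx":-0.039,"dy":-0.001,"dz":0.016,"yaw":0,"claw":1},{"dx":-0.039,"dy":-0.001,"dz":0.016,"yaw":0,"claw":1},{"dx":-0.039,"dy":-0.001,"dz":0.016,"yaw":0,"claw":1}]'

```text
time: 70.5
tool_pos: [0.6793, 0.1458, 0.1727]
tool_rot: [0.001, -0.004, 1.0, 0.0]
contact_force: [2.3, 0.3, 0.9]
gripper_width: -0.001
grasp_force: 1.0
```

Run:
```python
from h import *
stat(); T=pose()
H=case(.072,0); P0=None
for a in np.arange(1.9,-.06,-.15):
    a=max(a,0); c,s=np.cos(a),np.sin(a); P=np.array([H[0]-.174*c+.033*s,.034+.174*s+.033*c]); P0=P if P0 is None else P0
    print("%.2f dx %.4f dz %.4f"%(a,-(P-P0)[0]/.5,-(P-P0)[1]/.5))
```

```text
t 70.50 [0.6793 0.1458 0.1727] ang -3.133 F [2.3 0.3 0.9] w -0.001 g 1.0 j6 -1.47
1.90 dx -0.0000 dz -0.0000
1.75 dx 0.0480 dz -0.0227
1.60 dx 0.0988 dz -0.0379
1.45 dx 0.1514 dz -0.0454
1.30 dx 0.2045 dz -0.0450
1.15 dx 0.2569 dz -0.0366
1.00 dx 0.3074 dz -0.0205
0.85 dx 0.3551 dz 0.0030
0.70 dx 0.3986 dz 0.0333
0.55 dx 0.4371 dz 0.0698
0.40 dx 0.4698 dz 0.1117
0.25 dx 0.4958 dz 0.1579
0.10 dx 0.5146 dz 0.2076
0.00 dx 0.5230 dz 0.2420
```

Run:
```python
from h import *
px={}
for n,b in (("top",(272,144,294,164)),("scene",(304,188,326,212))):
    im=cv2.imread(f"pics/{n}0.png"); hsv=cv2.cvtColor(im,cv2.COLOR_BGR2HSV); m=cv2.inRange(hsv,(18,110,100),(32,255,255))
    x0,y0,x1,y1=b; ys,xs=np.where(m[y0:y1,x0:x1]); print(n,xs.min()+x0,xs.max()+x0,ys.min()+y0,ys.max()+y0,[int((m[r,x0:x1]>0).sum()) for r in range(y0,y1)])
H=case(.072,0)
for a in (1.5,1.6,1.7,1.8,1.9):
    c,s=np.cos(a),np.sin(a); P=np.array([H[0]-.174*c+.033*s,H[1],.034+.174*s+.033*c]); B=np.array([H[0]-.144*c+.033*s,H[1],.034+.144*s+.033*c]); r=[a]
    for n in ("top","scene"):
        p=manip.camera_params(n); r+= [proj(P,np.array(p["camera_matrix"]),np.linalg.inv(p["extrinsics"])).round(1).tolist(),proj(B,np.array(p["camera_matrix"]),np.linalg.inv(p["extrinsics"])).round(1).tolist()]
    print(r)
```

```text
top 277 286 150 161 [0, 0, 0, 0, 0, 0, 5, 6, 7, 7, 7, 6, 7, 8, 9, 8, 7, 4, 0, 0]
scene 309 318 192 207 [0, 0, 0, 0, 2, 6, 7, 8, 8, 8, 6, 5, 2, 5, 8, 9, 9, 9, 7, 4, 0, 0, 0, 0]
[1.5, [[281.2, 169.7]], [[282.2, 171.1]], [[325.0, 185.0]], [[324.3, 194.3]]]
[1.6, [[281.3, 163.4]], [[282.3, 166.0]], [[319.8, 188.7]], [[320.1, 197.4]]]
[1.7, [[281.5, 157.5]], [[282.5, 161.2]], [[314.8, 192.8]], [[316.0, 201.0]]]
[1.8, [[281.7, 151.9]], [[282.7, 156.8]], [[309.8, 197.4]], [[312.0, 204.9]]]
[1.9, [[282.0, 146.9]], [[283.0, 152.7]], [[305.1, 202.4]], [[308.2, 209.1]]]
```

send_rows --increments '[{"dx":0,"dy":0,"dz":0,"yaw":0,"claw":0},{"dx":0,"dy":0,"dz":-0.02,"yaw":0,"claw":0},{"dx":0.051,"dy":0.001,"dz":-0.02,"yaw":0,"claw":0},{"dx":0.051,"dy":0.001,"dz":-0.02,"yaw":0,"claw":0},{"dx":0.051,"dy":0.001,"dz":-0.02,"yaw":0,"claw":0},{"dx":0.051,"dy":0.001,"dz":-0.02,"yaw":0,"claw":1},{"dx":0.051,"dy":0.001,"dz":-0.02,"yaw":0,"claw":1},{"dx":0.051,"dy":0.001,"dz":-0.02,"yaw":0,"claw":1},{"dx":0.051,"dy":0.001,"dz":-0.02,"yaw":0,"claw":1}]'

```text
time: 71.62
tool_pos: [0.6541, 0.1454, 0.1826]
tool_rot: [0.001, -0.004, 1.0, -0.001]
contact_force: [1.6, -5.2, 0.2]
gripper_width: 0.216
grasp_force: 58.5
```

Run:
```python
from h import *
stat(); H=case(.072,0); P0=None
for a in [1.75,1.65,1.55,1.45,1.35,1.25,1.15,1.05,.95,.85,.75,.65,.55,.45,.35,.25,.15,.05,0]:
    c,s=np.cos(a),np.sin(a); P=np.array([H[0]-.174*c+.033*s,.034+.174*s+.033*c]); P0=P if P0 is None else P0
    print("%.2f dx %.3f dz %.3f"%(a,-(P-P0)[0]/.5,-(P-P0)[1]/.5),end=" | ")
```

```text
t 71.62 [0.6541 0.1454 0.1826] ang -3.133 F [ 1.6 -5.2  0.2] w 0.216 g 58.5 j6 -1.47
1.75 dx -0.000 dz -0.000 | 1.65 dx 0.034 dz -0.011 | 1.55 dx 0.068 dz -0.019 | 1.45 dx 0.103 dz -0.023 | 1.35 dx 0.139 dz -0.023 | 1.25 dx 0.174 dz -0.020 | 1.15 dx 0.209 dz -0.014 | 1.05 dx 0.243 dz -0.004 | 0.95 dx 0.276 dz 0.009 | 0.85 dx 0.307 dz 0.026 | 0.75 dx 0.337 dz 0.045 | 0.65 dx 0.364 dz 0.068 | 0.55 dx 0.389 dz 0.093 | 0.45 dx 0.412 dz 0.120 | 0.35 dx 0.431 dz 0.149 | 0.25 dx 0.448 dz 0.181 | 0.15 dx 0.461 dz 0.213 | 0.05 dx 0.471 dz 0.247 | 0.00 dx 0.475 dz 0.265 |
```

It has the same width as the first grasp, so that one was already the whole ball. Now I'll swing the lid along its arc.

send_rows --increments '[{"dx":0.034,"dy":0,"dz":-0.011,"yaw":0,"claw":1},{"dx":0.068,"dy":0,"dz":-0.019,"yaw":0,"claw":1},{"dx":0.103,"dy":0,"dz":-0.023,"yaw":0,"claw":1},{"dx":0.139,"dy":0,"dz":-0.023,"yaw":0,"claw":1},{"dx":0.174,"dy":0,"dz":-0.02,"yaw":0,"claw":1},{"dx":0.209,"dy":0,"dz":-0.014,"yaw":0,"claw":1},{"dx":0.243,"dy":0,"dz":-0.004,"yaw":0,"claw":1},{"dx":0.276,"dy":0,"dz":0.009,"yaw":0,"claw":1},{"dx":0.276,"dy":0,"dz":0.009,"yaw":0,"claw":1}]'

```text
time: 72.75
tool_pos: [0.514, 0.1457, 0.1768]
tool_rot: [-0.001, -0.005, 1.0, 0.001]
contact_force: [0.4, -0.0, -0.1]
gripper_width: -0.004
grasp_force: 0.0
```

Run:
```python
from h import *
H=case(.072,0)
for n in ("top","scene","wrist"):
    im,K,W=snap(n,n+"_k.png"); hsv=cv2.cvtColor(im,cv2.COLOR_RGB2HSV); m=cv2.inRange(hsv,(18,110,100),(32,255,255))
    if n=="top": m[:, :225]=0; m[:,345:]=0; m[:140]=0; m[260:]=0
    if n=="scene": m[:150]=0; m[260:]=0; m[:, :265]=0; m[:,400:]=0
    print(n,[cv2.boundingRect(c) for c in cv2.findContours(m,0,2)[0] if cv2.contourArea(c)>8])
    for a in (.9,1.1,1.3,1.5,1.7):
        c,s=np.cos(a),np.sin(a); o=[]
        for L,y,h in ((.174,0,.033),(.1475,.09,.024),(.1475,-.09,.024)):
            P=np.array([H[0]-L*c+h*s,H[1]+y,.034+L*s+h*c]); o.append(proj(P,K,W)[0].round().astype(int).tolist())
        print(a,o)
```

```text
top [(310, 174, 11, 3), (277, 167, 9, 6)]
0.9 [[282, 209], [249, 207], [316, 207]]
1.1 [[281, 196], [249, 197], [316, 196]]
1.3 [[281, 183], [249, 186], [316, 185]]
1.5 [[281, 170], [249, 175], [316, 174]]
1.7 [[282, 157], [249, 164], [316, 164]]
scene [(348, 192, 12, 21), (322, 181, 9, 16), (303, 160, 10, 20)]
0.9 [[354, 175], [374, 200], [329, 169]]
1.1 [[345, 176], [367, 201], [322, 170]]
1.3 [[335, 179], [359, 204], [314, 172]]
1.5 [[325, 185], [350, 209], [305, 176]]
1.7 [[315, 193], [342, 216], [297, 182]]
wrist [(386, 253, 39, 3), (212, 253, 38, 3), (440, 207, 11, 6), (403, 107, 26, 4), (207, 107, 26, 4)]
0.9 [[319, 246], [478, 242], [158, 240]]
1.1 [[318, 324], [482, 297], [154, 295]]
1.3 [[317, 397], [480, 350], [155, 348]]
1.5 [[317, 451], [472, 393], [162, 391]]
1.7 [[316, 483], [461, 422], [172, 420]]
```

The lid stopped at about 1.5 after the grip let go. I'll re-grip the knob there and continue in smaller steps.

send_rows --increments '[{"dx":0,"dy":0,"dz":-0.125,"yaw":0,"claw":0},{"dx":0,"dy":0,"dz":-0.125,"yaw":0,"claw":0},{"dx":-0.193,"dy":-0.001,"dz":-0.125,"yaw":0,"claw":0},{"dx":-0.193,"dy":-0.001,"dz":-0.125,"yaw":0,"claw":0},{"dx":-0.193,"dy":-0.001,"dz":-0.125,"yaw":0,"claw":0},{"dx":-0.193,"dy":-0.001,"dz":-0.031,"yaw":0,"claw":0},{"dx":-0.193,"dy":-0.001,"dz":-0.031,"yaw":0,"claw":0},{"dx":-0.193,"dy":-0.001,"dz":-0.031,"yaw":0,"claw":1},{"dx":-0.193,"dy":-0.001,"dz":-0.031,"yaw":0,"claw":1},{"dx":-0.193,"dy":-0.001,"dz":-0.031,"yaw":0,"claw":1},{"dx":-0.193,"dy":-0.001,"dz":-0.031,"yaw":0,"claw":1}]'

```text
time: 74.28
tool_pos: [0.6126, 0.145, 0.1951]
tool_rot: [0.001, -0.004, 1.0, -0.0]
contact_force: [-2.1, -3.4, 3.4]
gripper_width: 0.218
grasp_force: 58.8
```

Run:
```python
from h import *
stat(); H=case(.072,0); P0=None
for a in [1.5,1.44,1.38,1.32,1.26,1.2,1.14,1.08,1.02,.96,.9,.84,.78,.72,.66,.6]:
    c,s=np.cos(a),np.sin(a); P=np.array([H[0]-.174*c+.033*s,.034+.174*s+.033*c]); P0=P if P0 is None else P0
    print("%.2f dx %.3f dz %.3f"%(a,-(P-P0)[0]/.5,-(P-P0)[1]/.5),end=" | ")
```

```text
t 74.28 [0.6126 0.145  0.1951] ang -3.133 F [-2.1 -3.4  3.4] w 0.218 g 58.8 j6 -1.46
1.50 dx -0.000 dz -0.000 | 1.44 dx 0.021 dz -0.002 | 1.38 dx 0.042 dz -0.002 | 1.32 dx 0.064 dz -0.002 | 1.26 dx 0.085 dz 0.000 | 1.20 dx 0.106 dz 0.004 | 1.14 dx 0.127 dz 0.008 | 1.08 dx 0.147 dz 0.014 | 1.02 dx 0.167 dz 0.021 | 0.96 dx 0.187 dz 0.029 | 0.90 dx 0.206 dz 0.038 | 0.84 dx 0.224 dz 0.049 | 0.78 dx 0.242 dz 0.060 | 0.72 dx 0.259 dz 0.073 | 0.66 dx 0.276 dz 0.086 | 0.60 dx 0.291 dz 0.101 |
```

send_rows --increments '[{"dx":0.021,"dy":0,"dz":-0.002,"yaw":0,"claw":1},{"dx":0.042,"dy":0,"dz":-0.002,"yaw":0,"claw":1},{"dx":0.064,"dy":0,"dz":-0.002,"yaw":0,"claw":1},{"dx":0.085,"dy":0,"dz":0.0,"yaw":0,"claw":1},{"dx":0.106,"dy":0,"dz":0.004,"yaw":0,"claw":1},{"dx":0.127,"dy":0,"dz":0.008,"yaw":0,"claw":1}]'

```text
time: 75.03
tool_pos: [0.5503, 0.1443, 0.1928]
tool_rot: [0.004, -0.005, 1.0, -0.001]
contact_force: [2.2, -4.7, 8.3]
gripper_width: 0.219
grasp_force: 59.5
```

Holding well. I'll continue from 1.14 down to 0.6.

send_rows --increments '[{"dx":0.02,"dy":0,"dz":0.006,"yaw":0,"claw":1},{"dx":0.04,"dy":0,"dz":0.013,"yaw":0,"claw":1},{"dx":0.06,"dy":0,"dz":0.021,"yaw":0,"claw":1},{"dx":0.079,"dy":0,"dz":0.03,"yaw":0,"claw":1},{"dx":0.097,"dy":0,"dz":0.041,"yaw":0,"claw":1},{"dx":0.115,"dy":0,"dz":0.052,"yaw":0,"claw":1},{"dx":0.132,"dy":0,"dz":0.065,"yaw":0,"claw":1},{"dx":0.149,"dy":0,"dz":0.078,"yaw":0,"claw":1},{"dx":0.164,"dy":0,"dz":0.093,"yaw":0,"claw":1}]'

```text
time: 76.15
tool_pos: [0.4655, 0.1442, 0.1417]
tool_rot: [-0.0, -0.004, 1.0, 0.0]
contact_force: [-0.6, 1.0, -0.5]
gripper_width: 0.0
grasp_force: 0.0
```

Run:
```python
from h import *
stat(); H=case(.072,0); P0=None
for a in [.6,.54,.48,.42,.36,.3,.24,.18,.12,.06,0]:
    c,s=np.cos(a),np.sin(a); P=np.array([H[0]-.174*c+.033*s,.034+.174*s+.033*c]); P0=P if P0 is None else P0
    print("%.2f dx %.3f dz %.3f"%(a,-(P-P0)[0]/.5,-(P-P0)[1]/.5),end=" | ")
```

```text
t 76.15 [0.4655 0.1442 0.1417] ang -3.133 F [-0.6  1.  -0.5] w 0.000 g 0.0 j6 -1.43
0.60 dx -0.000 dz -0.000 | 0.54 dx 0.015 dz 0.015 | 0.48 dx 0.028 dz 0.032 | 0.42 dx 0.041 dz 0.049 | 0.36 dx 0.052 dz 0.067 | 0.30 dx 0.063 dz 0.085 | 0.24 dx 0.072 dz 0.104 | 0.18 dx 0.081 dz 0.124 | 0.12 dx 0.088 dz 0.144 | 0.06 dx 0.093 dz 0.164 | 0.00 dx 0.098 dz 0.185 |
```

```bash
cat >> h.py <<'E'
def knob():
    H=case(.072,0); A=np.arange(0,1.95,.05)
    for n in ("top","scene"):
        im,K,W=snap(n); hsv=cv2.cvtColor(im,cv2.COLOR_RGB2HSV); m=cv2.inRange(hsv,(18,110,100),(32,255,255))
        c,s=np.cos(A),np.sin(A); P=np.c_[H[0]-.174*c+.033*s,np.full(len(A),H[1]),.034+.174*s+.033*c]; uv=proj(P,K,W)
        for k in cv2.findContours(m,0,2)[0]:
            b=cv2.boundingRect(k); q=np.array([b[0]+b[2]/2,b[1]+b[3]/2]); d=np.hypot(*(uv-q).T); i=d.argmin()
            if cv2.contourArea(k)>8 and d[i]<14: print(n,b,"near a=%.2f d=%.1f"%(A[i],d[i]))
E
python3 -c "
from h import *
knob()"
```

```text
scene (369, 184, 17, 20) near a=0.05 d=3.5
scene (344, 172, 12, 15) near a=1.00 d=4.3
```

Run:
```python
from h import *
stat(); H=case(.072,0); T=pose()[:3,3]
for a in np.arange(1.0,-.01,-.1):
    a=abs(a); c,s=np.cos(a),np.sin(a); P=np.array([H[0]-.174*c+.033*s-.004,.034+.174*s+.033*c+.011]); d=-(P-T[[0,2]])/.5; print("%.1f dx %.3f dz %.3f"%(a,d[0],d[1]))
```

```text
t 76.25 [0.4648 0.144  0.141 ] ang -3.133 F [0.1 0.4 0.3] w -0.003 g 0.0 j6 -1.43
1.0 dx -0.110 dz -0.136
0.9 dx -0.078 dz -0.122
0.8 dx -0.047 dz -0.104
0.7 dx -0.019 dz -0.083
0.6 dx 0.008 dz -0.059
0.5 dx 0.031 dz -0.033
0.4 dx 0.052 dz -0.004
0.3 dx 0.071 dz 0.026
0.2 dx 0.086 dz 0.058
0.1 dx 0.097 dz 0.092
0.0 dx 0.106 dz 0.126
```

The lid is at about 0.9. I'll press the knob down from above with closed fingers along its arc.

send_rows --increments '[{"dx":0,"dy":0.001,"dz":-0.12,"yaw":0,"claw":1},{"dx":0,"dy":0.001,"dz":-0.2,"yaw":0,"claw":1},{"dx":-0.05,"dy":0.001,"dz":-0.2,"yaw":0,"claw":1},{"dx":-0.085,"dy":0.001,"dz":-0.19,"yaw":0,"claw":1},{"dx":-0.085,"dy":0.001,"dz":-0.15,"yaw":0,"claw":1},{"dx":-0.078,"dy":0.001,"dz":-0.122,"yaw":0,"claw":1},{"dx":-0.062,"dy":0.001,"dz":-0.113,"yaw":0,"claw":1},{"dx":-0.047,"dy":0.001,"dz":-0.104,"yaw":0,"claw":1},{"dx":-0.033,"dy":0.001,"dz":-0.094,"yaw":0,"claw":1},{"dx":-0.019,"dy":0.001,"dz":-0.083,"yaw":0,"claw":1},{"dx":-0.005,"dy":0.001,"dz":-0.071,"yaw":0,"claw":1},{"dx":0.008,"dy":0.001,"dz":-0.059,"yaw":0,"claw":1}]'

```text
time: 77.75
tool_pos: [0.4597, 0.1444, 0.1755]
tool_rot: [-0.003, -0.005, 1.0, -0.001]
contact_force: [-19.6, -3.7, 25.2]
gripper_width: -0.001
grasp_force: 15.6
```

```bash
python3 -c "
from h import *
stat(); knob()"
```

```text
t 77.75 [0.4597 0.1444 0.1755] ang -3.132 F [-19.6  -3.7  25.2] w -0.001 g 15.6 j6 -1.43
scene (378, 187, 19, 18) near a=0.00 d=13.2
scene (357, 173, 10, 13) near a=0.65 d=2.5
scene (334, 158, 16, 16) near a=1.10 d=10.4
```

send_rows --increments '[{"dx":0,"dy":0,"dz":-0.03,"yaw":0,"claw":1},{"dx":-0.03,"dy":0,"dz":-0.03,"yaw":0,"claw":1},{"dx":-0.03,"dy":0,"dz":-0.01,"yaw":0,"claw":1},{"dx":-0.02,"dy":0,"dz":0.002,"yaw":0,"claw":1},{"dx":-0.008,"dy":0,"dz":0.015,"yaw":0,"claw":1},{"dx":0.003,"dy":0,"dz":0.028,"yaw":0,"claw":1},{"dx":0.014,"dy":0,"dz":0.042,"yaw":0,"claw":1},{"dx":0.024,"dy":0,"dz":0.057,"yaw":0,"claw":1},{"dx":0.034,"dy":0,"dz":0.072,"yaw":0,"claw":1},{"dx":0.043,"dy":0,"dz":0.087,"yaw":0,"claw":1}]'

```text
time: 79.1
tool_pos: [0.44, 0.1443, 0.1277]
tool_rot: [-0.001, -0.004, 1.0, -0.0]
contact_force: [-1.4, -0.4, 2.6]
gripper_width: -0.002
grasp_force: 1.2
```

```bash
python3 -c "
from h import *
stat(); knob()"
```

```text
t 79.10 [0.44   0.1443 0.1277] ang -3.133 F [-1.4 -0.4  2.6] w -0.002 g 1.2 j6 -1.42
scene (305, 211, 10, 8) near a=1.90 d=13.5
scene (368, 184, 8, 5) near a=0.25 d=0.3
scene (347, 168, 12, 10) near a=0.90 d=2.2
```

send_rows --increments '[{"dx":0.008,"dy":0,"dz":0.016,"yaw":0,"claw":1},{"dx":0.015,"dy":0,"dz":0.032,"yaw":0,"claw":1},{"dx":0.021,"dy":0,"dz":0.049,"yaw":0,"claw":1},{"dx":0.026,"dy":0,"dz":0.066,"yaw":0,"claw":1},{"dx":0.031,"dy":0,"dz":0.083,"yaw":0,"claw":1},{"dx":0.034,"dy":0,"dz":0.094,"yaw":0,"claw":1},{"dx":0.034,"dy":0,"dz":0.098,"yaw":0,"claw":1},{"dx":0.034,"dy":0,"dz":0.098,"yaw":0,"claw":1}]'

```text
time: 80.2
tool_pos: [0.4241, 0.1442, 0.0798]
tool_rot: [0.0, -0.004, 1.0, -0.0]
contact_force: [0.5, -0.8, 0.0]
gripper_width: -0.002
grasp_force: 0.0
```

send_rows --increments '[{"dx":0.006,"dy":0,"dz":0.003,"yaw":0,"claw":1},{"dx":0.006,"dy":0,"dz":0.006,"yaw":0,"claw":1},{"dx":0.006,"dy":0,"dz":0.008,"yaw":0,"claw":1}]'

```text
time: 80.58
tool_pos: [0.4212, 0.1442, 0.0774]
tool_rot: [-0.0, -0.004, 1.0, -0.0]
contact_force: [-6.0, -1.5, 12.7]
gripper_width: -0.002
grasp_force: 6.6
```

```bash
python3 -c "
from h import *
stat(); knob()"
```

```text
t 80.58 [0.4212 0.1442 0.0774] ang -3.133 F [-6.  -1.5 12.7] w -0.002 g 6.6 j6 -1.42
scene (305, 211, 10, 8) near a=1.90 d=13.5
```

The knob top sits at 0.077, so the lid is shut. I'll give it one short press, then do the left hasp: push down from above, then flat against the front.

send_rows --increments '[{"dx":0,"dy":0,"dz":0.001,"yaw":0,"claw":1},{"dx":0,"dy":0,"dz":-0.1,"yaw":0,"claw":1},{"dx":0.011,"dy":0.05,"dz":-0.165,"yaw":0,"claw":1},{"dx":0.011,"dy":0.18,"dz":-0.165,"yaw":0,"claw":1},{"dx":0.011,"dy":0.18,"dz":-0.165,"yaw":0,"claw":1},{"dx":0.011,"dy":0.18,"dz":-0.1,"yaw":0,"claw":1},{"dx":0.011,"dy":0.18,"dz":-0.04,"yaw":0,"claw":1},{"dx":0.011,"dy":0.18,"dz":-0.01,"yaw":0,"claw":1},{"dx":0.011,"dy":0.18,"dz":0.02,"yaw":0,"claw":1},{"dx":0.011,"dy":0.18,"dz":0.05,"yaw":0,"claw":1},{"dx":0.011,"dy":0.18,"dz":0.076,"yaw":0,"claw":1},{"dx":0.011,"dy":0.18,"dz":0.076,"yaw":0,"claw":1}]'

```text
time: 82.18
tool_pos: [0.4138, 0.2338, 0.0366]
tool_rot: [-0.001, -0.004, 1.0, -0.0]
contact_force: [0.8, -0.3, 0.3]
gripper_width: -0.0
grasp_force: 0.0
```

send_rows --increments '[{"dx":-0.008,"dy":0,"dz":0,"yaw":0,"claw":1},{"dx":-0.016,"dy":0,"dz":0,"yaw":0,"claw":1},{"dx":-0.022,"dy":0,"dz":0,"yaw":0,"claw":1},{"dx":-0.024,"dy":0,"dz":0,"yaw":0,"claw":1},{"dx":-0.024,"dy":0,"dz":0,"yaw":0,"claw":1}]'

```text
time: 82.8
tool_pos: [0.4268, 0.2342, 0.0379]
tool_rot: [0.0, -0.004, 1.0, 0.0]
contact_force: [-1.1, 0.1, -1.0]
gripper_width: -0.003
grasp_force: 0.4
```

send_rows --increments '[{"dx":-0.004,"dy":0,"dz":0,"yaw":0,"claw":1},{"dx":-0.007,"dy":0,"dz":0,"yaw":0,"claw":1},{"dx":-0.007,"dy":0,"dz":0,"yaw":0,"claw":1}]'

```text
time: 83.18
tool_pos: [0.4283, 0.2342, 0.0376]
tool_rot: [-0.003, -0.004, 1.0, -0.0]
contact_force: [-8.2, 0.8, 5.5]
gripper_width: -0.004
grasp_force: 4.4
```

send_rows --increments '[{"dx":-0.002,"dy":0,"dz":0,"yaw":0,"claw":1},{"dx":-0.002,"dy":0,"dz":0,"yaw":0,"claw":1},{"dx":0.03,"dy":0,"dz":0,"yaw":0,"claw":1},{"dx":0.05,"dy":0,"dz":-0.1,"yaw":0,"claw":1},{"dx":0.05,"dy":0,"dz":-0.24,"yaw":0,"claw":1},{"dx":0.03,"dy":-0.12,"dz":-0.24,"yaw":0,"claw":1},{"dx":0.03,"dy":-0.24,"dz":-0.24,"yaw":0,"claw":1},{"dx":0.03,"dy":-0.36,"dz":-0.24,"yaw":0,"claw":1},{"dx":0.03,"dy":-0.36,"dz":-0.24,"yaw":0,"claw":1},{"dx":0.03,"dy":-0.36,"dz":-0.12,"yaw":0,"claw":1},{"dx":0.03,"dy":-0.36,"dz":-0.08,"yaw":0,"claw":1},{"dx":0.03,"dy":-0.36,"dz":-0.05,"yaw":0,"claw":1},{"dx":0.03,"dy":-0.36,"dz":-0.02,"yaw":0,"claw":1},{"dx":0.03,"dy":-0.36,"dz":0,"yaw":0,"claw":1},{"dx":0.03,"dy":-0.36,"dz":0,"yaw":0,"claw":1},{"dx":0.015,"dy":-0.36,"dz":0,"yaw":0,"claw":1},{"dx":0.005,"dy":-0.36,"dz":0,"yaw":0,"claw":1},{"dx":0.0,"dy":-0.36,"dz":0,"yaw":0,"claw":1},{"dx":-0.003,"dy":-0.36,"dz":0,"yaw":0,"claw":1},{"dx":-0.003,"dy":-0.36,"dz":0,"yaw":0,"claw":1}]'

```text
time: 85.68
tool_pos: [0.43, 0.0542, 0.0377]
tool_rot: [-0.005, -0.005, 1.0, -0.0]
contact_force: [-16.4, -0.8, 12.9]
gripper_width: 0.0
grasp_force: 8.4
```

send_rows --increments '[{"dx":0.03,"dy":0,"dz":0,"yaw":0,"claw":1},{"dx":0.05,"dy":0,"dz":-0.12,"yaw":0,"claw":1},{"dx":0.05,"dy":0,"dz":-0.24,"yaw":0,"claw":1},{"dx":0.05,"dy":0.1,"dz":-0.34,"yaw":0,"claw":1},{"dx":0.1,"dy":0.18,"dz":-0.4,"yaw":0,"claw":1},{"dx":0.1,"dy":0.18,"dz":-0.4,"yaw":0,"claw":1},{"dx":0.1,"dy":0.18,"dz":-0.4,"yaw":0,"claw":1},{"dx":0.1,"dy":0.18,"dz":-0.4,"yaw":0,"claw":1}]'

```text
time: 86.68
tool_pos: [0.3823, 0.143, 0.2363]
tool_rot: [-0.001, -0.004, 1.0, -0.0]
contact_force: [-0.3, -0.0, 0.1]
gripper_width: -0.0
grasp_force: 0.0
```

Run:
```python
from h import *
stat(); im,K,W=snap("wrist"); T,_,_=snap("top"); S,_,_=snap("scene")
a=cv2.resize(im,(480,300)); t=cv2.resize(T[100:280,150:510],(600,300))[:, :320]
s=cv2.resize(S[140:290,230:430],(400,300)); w=cv2.resize(im[100:400,120:520],(400,300)); tt=cv2.resize(T[130:280,220:420],(400,300))
cv2.imwrite("pics/fin.png",np.vstack([np.hstack([w,s]),np.hstack([tt,cv2.resize(T[60:320,60:520],(400,300))])])[:,:,::-1])
H=case(-.0745,.09); print(proj(np.array([[*case(-.0765,.09),.012],[*case(-.0765,-.09),.012],[*case(-.0765,.09),.058],[*case(-.0765,-.09),.058],[*case(-.102,0),.067]]),K,W).round().tolist())
hsv=cv2.cvtColor(im,cv2.COLOR_RGB2HSV); m=cv2.inRange(hsv,(16,100,80),(32,255,255)); print([cv2.boundingRect(c) for c in cv2.findContours(m,0,2)[0] if cv2.contourArea(c)>30])
```

```text
t 86.67 [0.3823 0.143  0.2363] ang -3.134 F [-0.3 -0.   0.1] w -0.000 g 0.0 j6 -1.40
[[390.0, 216.0], [250.0, 216.0], [399.0, 229.0], [241.0, 229.0], [320.0, 210.0]]
[(379, 215, 34, 20), (226, 215, 35, 20), (310, 200, 20, 33), (628, 148, 12, 7), (559, 143, 32, 60)]
```

View pics/fin.png

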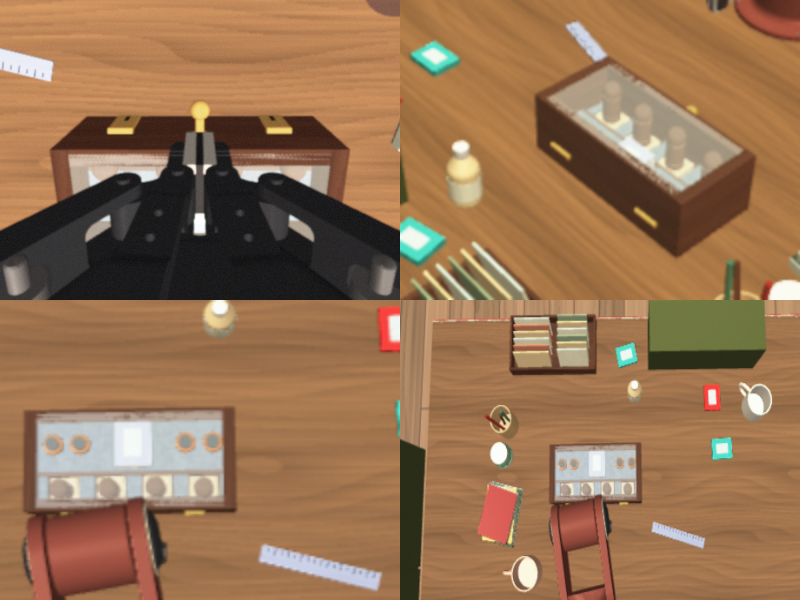

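The last picture shows the case shut, with four upright stamps and the covered ink pad visible through the pane. Both hasps lie flat: their tips are at row 215 against 216 predicted. The look-alike lids and the other things on the counter are where they were. I'll hand it in.

```bash
python3 -c "
from plant import manip
print(manip.job_done())"
```

```text
the job is handed in; nothing more can be done
None
```

I've handed the job in: all four stamps stand handle up in their pockets, the ink pad is in its recess with its tin lid on, the case is shut, and both hasps are folded flat; the judge's verdict was not shown.

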